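# Sort the tagged tapes into the keeping tin and the discard tray

### The arm

A 6-joint arm with a two-finger parallel gripper is mounted at the origin on the work surface. World frame = base frame: x ahead of the robot, y to its left, z up, the work surface at z = 0. Lengths are in mm, angles in rad, forces in N, time in s.
With the tool pointing down it reaches from about 400 to 925 mm from the base axis. Payload 12.5 kg.
Tool frame: the origin (TCP) lies midway between the tips of the shut fingers; the grasp point (between the pads) lies 19 mm behind it; z points along the fingers, y is the line along which they close (so a half turn about z gives the same grasp; the last joint's range is limited). The gripper opens to 95 mm and grips with 3 to 60 N. Pads are 20 mm wide; open, the fingers measure 119 mm over their backs; the gripper's body (75 mm by 180 mm) begins 59 mm behind the grasp point.
Start: joints at [-1.224, 0.491, 1.559, -0, 1.092, -0.106], TCP at [273.454, -562.026, 182.161] pointing down, gripper open.
Joint ranges: [-3.1, 3.1], [-0.84, 2.19], [0.05, 2.79], [-1.13, 4.28], [0.06, 2.93], [-2.69, 2.69]. Speed limits (rad/s): [2.22, 2.22, 2.79, 3.14, 3.14, 3.14].

### API

Orientations are given as [roll, pitch, yaw] about the fixed x, y, z axes, in that order (R = Rz(yaw) Ry(pitch) Rx(roll)).
In Python, from cell import env gives the robot as it stands.
- The arm moves only by the tool carry_out, never from a script. Its argument "series" is a list of rows, each a list of 4 numbers: the shift along the world's x, y, z normalised to -1 to 1, where 1 is 5 cm, then the turn about the world's z normalised to -1 to 1, where 1 is 6 degrees. In form: [[x, y, z, turn], ...]. A call has exactly 5 rows; each row shifts and turns the commanded pose from where the row before left it; what a row does not reach is not made up. A row lasts 1/10 s, in which the tool goes at most 50 mm and 8.59 degrees, less where a joint would pass 70% of its speed; a pose out of reach is approached as far as the arm can. A call with a number of a shift or a turn outside -1 to 1 is refused whole. A call with a gripper value outside its range is refused whole. "fingers" is the closure, from -1 (fully open) to 1 (shut), set as the call begins (left out, the last holds). The fingers move at their own pace and stop on an object; the grip force is fixed at half the most. Time passes only in rows, so rows that do not move let the fingers close, or fill a call up. It gives the time, the measured TCP pose, the force, the opening and the grip force at its end, in the units of the state.
- env.state(): the state, without advancing time (a new reading comes with each control period).
- env.read_camera(name): name is "scene" or "top" or "wrist"; returns the picture (480x640x3 uint8, red, green, blue); there is no depth.
- env.calibration(name): a dict with "K" (3x3 intrinsics, pixels), "pose" (4x4, takes a point from camera to world coordinates). Camera axes: x right, y down, z forward; pixel columns grow to the right and rows downward; lengths in mm; the calibration is good to about 2 mm. The wrist camera is an equidistant fisheye: a pixel r from the principal point sees the ray r / f radians off the axis. A picture is of the moment at which its call begins: read the wrist's pose just before it. calibration takes no time and is no camera call; for the wrist camera it gives the pose at the moment of the call.
- env.job_done(): hands the job in; it is judged then, once.
Trained networks look in the newest picture that a camera, given by its name, has taken for a name from the list of things; names that differ only in an ending like _2 or _b are one class to them, and where a whole thing is asked for, a point or a joint stands for the part that bears it (a point fixed in the world has none). Each returns a list of dicts, best first, with "conf" (0 to 1); they miss things now and then, are a little off and sometimes report something else, mostly with a low value. They report only what shows in the picture. A call takes as long as a camera call. They do not tell look-alikes from the thing itself.
- env.look_for(camera, label): "position" ([row, column] as shares, 0 to 1, of the picture: columns of its width, rows of its height, amid what is visible of it).
The state is a dict: "t": time; "joints": joint angles; "qvel": joint speeds; "tau": joint torques, N m; "eef_pos": TCP position; "tcp_rot": TCP orientation; "ft_force": force on the tool from outside, world axes, zero at the start; "moment": the same for the moment, N m; "opening": opening from 0.0 (shut) to 1.0 (fully open); "grip_force": force on a finger pad.
Only numpy, scipy, OpenCV 4.12 (cv2) and the standard library are available. Lean on these libraries where they do the work, as an engineer would, in place of code of your own. Each camera call takes 0.05 s, during which the arm holds its last target. There are 200 camera calls.

### The job

The blue keeping tin is shut tight and has no handle: push the thin pry blade into the notch under the front edge of its lid, lever the lid up with the blade (not with the fingers) and open it wide. Lay every cassette with a green tag flat in the tin's nests and every one with a red tag flat in the wooden discard tray's nests, at most two on top of one another in a nest, then shut the tin fully, with the blade lying on the cork mat at the end. Leave the film cans, thread spools and empty case alone.

Things in the scene. Friction and masses are not known exactly. Their poses are not given: they have to be found in the camera images.
- tin: blue hinged tin, fixed, 250 (x) x 144 (y) x 56 mm plus a flush 4 mm lid; origin: centre of the underside. Walls 3 mm. Notched front wall at -y (faces mid-table), hinge along +y. Lined floor 12 mm above the origin; a 4 mm rib at x = 0, its top 32 mm above the origin, makes two nests 120 x 138 mm, centred at x = +-62 mm, y = 0
- tin_lid (a joint): angle of the tin's lid: 0 shut, grows as it opens upward about the hinge, stop at 1.65 (just past upright). The lid is a 250 x 144 x 4 mm plate without a handle, its underside 56 mm above the tin's origin when shut. The hinge is stiff: the lid stays wherever it is left, and lifting it at the lip takes about 2 N
- lid_hinge (a point): middle of the hinge line, which runs along the tin's x, 72 mm to its +y and 56 mm above its origin
- lid_lip (a point): middle of the lid's free front edge, on its underside; 144 mm from the hinge line; moves with the lid
- pry_notch (a point): middle of the pry notch: a slot through the top of the tin's front wall, right under the lid, 44 mm wide, 10 mm high (46 to 56 mm above the tin's origin); the blade goes through it level, along the tin's +y
- tray: brown wooden discard tray, fixed, 250 (x) x 144 (y) x 26 mm high, walls 6 mm, open on top; floor 6 mm above its origin (centre of the underside); a 6 mm divider as high as the walls at x = 0 makes two nests, each 116 x 132 mm, centred at x = +-61 mm, y = 0
- mat: cork tool mat, fixed, 100 (x) x 250 (y) x 3 mm, origin at the centre of its underside
- blade: pry blade, 170 mm long, 90 g (varies): dark wooden handle 100 x 20 x 18 mm along its x, with a thin flat steel blade 16 mm wide and 2.5 mm thick that reaches to x = +120 mm, its middle plane 9 mm above the origin. Origin: centre of the handle's underside. It starts flat on the cork mat
- blade_tip (a point): end of the blade, 120 mm from the blade's origin along x and 9 mm up
- keep1: audio cassette with a round GREEN tag (26 mm) on its upper face, 100 (x) x 64 (y) x 12 mm, about 70 g, lying flat with the tag up; origin at the centre of its underside; may be absent
- keep2: audio cassette with a round GREEN tag (26 mm) on its upper face, 100 (x) x 64 (y) x 12 mm, about 70 g, lying flat with the tag up; origin at the centre of its underside; may be absent
- keep3: audio cassette with a round GREEN tag (26 mm) on its upper face, 100 (x) x 64 (y) x 12 mm, about 70 g, lying flat with the tag up; origin at the centre of its underside; may be absent
- scrap1: audio cassette with a round RED tag (26 mm) on its upper face, 100 (x) x 64 (y) x 12 mm, about 70 g, lying flat with the tag up; origin at the centre of its underside; may be absent
- scrap2: audio cassette with a round RED tag (26 mm) on its upper face, 100 (x) x 64 (y) x 12 mm, about 70 g, lying flat with the tag up; origin at the centre of its underside; may be absent
- scrap3: audio cassette with a round RED tag (26 mm) on its upper face, 100 (x) x 64 (y) x 12 mm, about 70 g, lying flat with the tag up; origin at the centre of its underside; may be absent
- filmcan1: upright film can, black with a dull green cap, 34 mm across, 51 mm high; origin at the centre of its underside; a bystander, to be left alone
- filmcan2: upright film can, black with an orange cap, 34 mm across, 51 mm high; origin at the centre of its underside; a bystander, to be left alone
- spool1: wooden spool of cream thread, standing, 40 mm across, 56 mm high; origin at the centre of its underside; a bystander, to be left alone
- spool2: wooden spool of blue thread, standing, 40 mm across, 56 mm high; origin at the centre of its underside; a bystander, to be left alone
- case: empty clear cassette case with a paper inlay, no tag, 109 x 70 x 17 mm; origin at the centre of its underside; a bystander, to be left alone
There are look-alikes about, which are no part of the job. What is shaped like the scrap1 but orange or pink is not meant.

How it is judged (in metres and radians):
On the way, in this order (a step that is already met when the one before it is completed fails the run):
1. the blade levers the lid up, without the fingers on the tin or lid (value of joint tin_lid between 0.12 and 0.7 rad and velocity of joint tin_lid above 0.01 rad/s and contact force between blade and tin above 0.2 N and contact force between the fingers and tin below 0.1 N), for 0.1 s.
2. the lid is wide open (past 1.3 rad) (value of joint tin_lid above 1.3 rad), for 0.2 s.
At the end, for the whole second after the job is handed in: lid shut (under 0.05 rad); each green-tagged cassette flat (under 0.12 rad) in a nest of the tin, each red-tagged one in a nest of the tray, at most two deep, none over a divider; blade flat on the mat, handle middle over it; all released, at rest (value of joint tin_lid below 0.05 rad and x of keep1 in the frame of tin between -0.118 and 0.118 m and y of keep1 in the frame of tin between -0.068 and 0.068 m and z of keep1 in the frame of tin between 0.009 and 0.03 m and angle between each of keep1, keep2, keep3, scrap1, scrap2, scrap3's own z axis and vertical below 0.12 rad and linear speed of each of keep1, keep2, keep3, scrap1, scrap2, scrap3, blade below 0.02 m/s and contact force between the fingers and keep1 below 0.1 N and x of keep2 in the frame of tin between -0.118 and 0.118 m and y of keep2 in the frame of tin between -0.068 and 0.068 m and z of keep2 in the frame of tin between 0.009 and 0.03 m and contact force between the fingers and keep2 below 0.1 N and x of keep3 in the frame of tin between -0.118 and 0.118 m and y of keep3 in the frame of tin between -0.068 and 0.068 m and z of keep3 in the frame of tin between 0.009 and 0.03 m and contact force between the fingers and keep3 below 0.1 N and x of scrap1 in the frame of tray between -0.118 and 0.118 m and y of scrap1 in the frame of tray between -0.068 and 0.068 m and z of scrap1 in the frame of tray between 0.003 and 0.024 m and contact force between the fingers and scrap1 below 0.1 N and x of scrap2 in the frame of tray between -0.118 and 0.118 m and y of scrap2 in the frame of tray between -0.068 and 0.068 m and z of scrap2 in the frame of tray between 0.003 and 0.024 m and contact force between the fingers and scrap2 below 0.1 N and x of scrap3 in the frame of tray between -0.118 and 0.118 m and y of scrap3 in the frame of tray between -0.068 and 0.068 m and z of scrap3 in the frame of tray between 0.003 and 0.024 m and contact force between the fingers and scrap3 below 0.1 N and x of blade in the frame of mat between -0.05 and 0.05 m and y of blade in the frame of mat between -0.125 and 0.125 m and z of blade in the frame of mat between 0 and 0.009 m and contact force between the fingers and blade below 0.1 N); the robot touches nothing.
It fails at once if a bystander is knocked more than 40 mm away (distance of any of filmcan1, filmcan2, spool1, spool2, case from where it was at the start of the episode above 0.04 m).
It fails at once if a bystander is tipped over (angle between any of filmcan1, filmcan2, spool1, spool2, case's own z axis and vertical above 0.5 rad).
Of keep1, keep2, keep3, scrap1, scrap2, scrap3 only 4 to 6 are there at a start; the rules pass over those that are not, and their reading is None.
At some moment in a run one of keep1, keep2, keep3, scrap1, scrap2, scrap3, blade may be knocked a few centimetres aside while the robot is not near it.
It also fails if it takes over 210 s, if anything falls off the work surface, if the arm or the gripper's body presses on something with over 40 N, if the wrist force passes 120 N, or if a joint passes its speed limit or range.

## Working session

There is one attempt and no reset: what is moved stays moved. The work goes in short steps, Python scripts to look and compute and a tool call to move; the robot and the scene stay as the last step left them, time stands still between calls to the robot, and variables do not carry over. Pictures are saved under pics/ and viewed, at most 14 in all, crops included, and the job is handed in when it is done.

Besides the shell and the picture viewer there is one more tool, called after ">>>" as name(argument=value, ...) on one line, values as JSON. carry_out: Moves the arm, as the interface text tells. Its arguments: {"type":"object","properties":{"series":{"type":"array","items":{"type":"array","items":{"type":"number","minimum":-1,"maximum":1}}},"fingers":{"type":"number"}},"required":["series"]}

```bash
ls; mkdir -p pics
python3 - <<'E'
from cell import env
import cv2,numpy as np
for c in ["scene","top"]:
    im=env.read_camera(c); cv2.imwrite(f"pics/{c}0.png",im[:,:,::-1])
    k=env.calibration(c); print(c,np.round(k["K"],1).tolist(),np.round(k["pose"],3).tolist())
s=env.state(); print({k:np.round(v,3).tolist() for k,v in s.items()})
E
```

```text
pics
scene [[491.0, 0.0, 312.7], [0.0, 491.0, 242.5], [0.0, 0.0, 1.0]] [[-0.134, 0.522, -0.842, 1503.328], [0.991, 0.05, -0.126, 160.393], [-0.024, -0.852, -0.524, 690.528], [0.0, 0.0, 0.0, 1.0]]
top [[586.2, 0.0, 311.1], [0.0, 586.2, 245.4], [0.0, 0.0, 1.0]] [[-0.004, -0.995, 0.102, 410.473], [-1.0, 0.003, -0.008, 18.623], [0.008, -0.103, -0.995, 1443.416], [0.0, 0.0, 0.0, 1.0]]
{'t': 0.1, 'joints': [-1.224, 0.49, 1.558, 0.0, 1.091, -0.106], 'qvel': [0.001, -0.0, -0.001, 0.001, -0.001, 0.0], 'tau': [-0.031, -56.113, -22.97, 0.029, 0.358, 0.002], 'eef_pos': [273.622, -562.451, 182.716], 'tcp_rot': [3.14, 0.0, 0.453], 'ft_force': [0.03, 0.219, 0.693], 'moment': [-0.051, -0.058, -0.046], 'grip_force': 3.826, 'opening': 0.998}
```

View pics/top0.png

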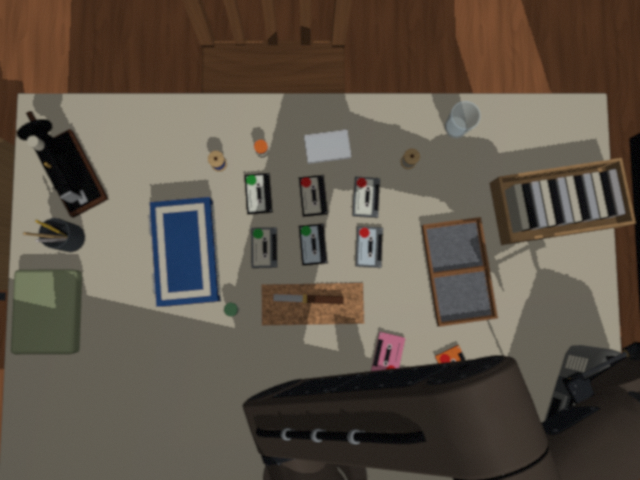

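View pics/scene0.png

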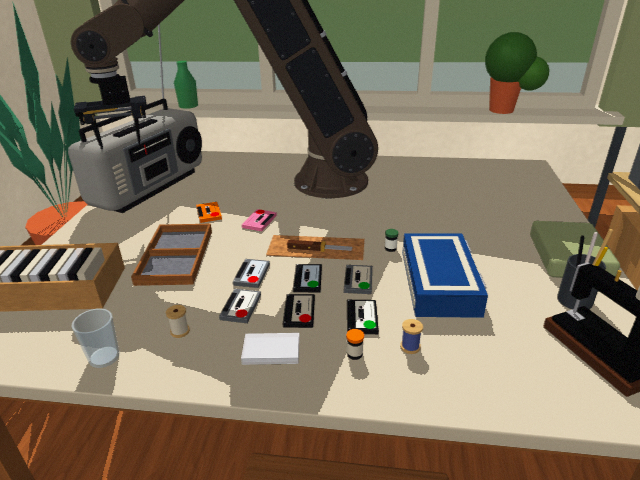

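The top view shows tin (184,251), tray (459,272) and mat (312,303), with the blade's handle at (322,299) and its tip at (275,298), pointing to the tin.

- **Green tags:** (252,180), (257,233), (306,231).
- **Red tags:** (306,183), (361,183), (364,232).
- **Look-alikes, not meant:** pink cassette (388,350) and orange cassette (450,358), both with red tags. The black and white tapes in the rack on the right also don't count.

The first reach is for the blade. Only the mat's own dark stripes or the orange box could be mistaken for it.

```bash
cat > h.py <<'E'
from cell import env
import cv2,numpy as np
def shot(c,name=None):
    im=env.read_camera(c)
    if name: cv2.imwrite(f"pics/{name}.png",im[:,:,::-1])
    return im
def ray(c,u,v,cal=None):
    k=cal or env.calibration(c); K=np.array(k["K"]);P=np.array(k["pose"])
    a=(u-K[0,2])/K[0,0]; b=(v-K[1,2])/K[1,1]
    if c=="wrist":
        r=np.hypot(a,b); s=np.sin(r)/max(r,1e-9); d=np.array([a*s,b*s,np.cos(r)])
    else: d=np.array([a,b,1.])
    return P[:3,3],P[:3,:3]@d
def w(c,u,v,z,cal=None):
    o,d=ray(c,u,v,cal); return (o+d*(z-o[2])/d[2])
def find(c,lab,z):
    out=[]
    for r in env.look_for(c,lab):
        v,u=r["position"][0]*480,r["position"][1]*640
        out.append((round(r["conf"],2),[round(u),round(v)],np.round(w(c,u,v,z)[:2]).tolist()))
    return out
def rect(c,mask,z,cal=None):
    "largest blob -> centre, size, long-axis yaw in world at height z"
    n,l,st,_=cv2.connectedComponentsWithStats(mask.astype(np.uint8)); i=1+np.argmax(st[1:,4])
    cs,_=cv2.findContours((l==i).astype(np.uint8),cv2.RETR_EXTERNAL,cv2.CHAIN_APPROX_NONE)
    p=np.array([w(c,*q[0],z,cal)[:2] for q in cs[0]],np.float32)
    (x,y),(a,b),_=r=cv2.minAreaRect(p); B=cv2.boxPoints(r); e=max(B[1]-B[0],B[2]-B[1],key=np.linalg.norm)
    return np.round([x,y],1).tolist(),np.round([a,b]).tolist(),round(float(np.arctan(e[1]/(e[0]+1e-9))),3)
E
python3 - <<'E'
from h import *
im=shot("top"); hsv=cv2.cvtColor(im,cv2.COLOR_RGB2HSV)
for n,z in [("tin",60),("tray",26),("mat",3),("blade",21),("blade_tip",12),("keep1",12),("scrap1",12),("filmcan1",51),("filmcan2",51),("spool1",56),("spool2",56),("case",17),("pry_notch",51)]:
    print(n,find("top",n,z))
m=np.zeros((480,640),bool);m[180:320,140:235]=1
b=((hsv[...,0]>100)&(hsv[...,0]<130)&(hsv[...,1]>120)&m).astype(np.uint8)
print("tin",rect("top",cv2.morphologyEx(b,cv2.MORPH_CLOSE,np.ones((25,25))),60))
m[:]=0;m[205:335,410:505]=1
b=(((hsv[...,0]<20)&(hsv[...,1]>100))&m).astype(np.uint8)
print("tray",rect("top",cv2.morphologyEx(b,cv2.MORPH_CLOSE,np.ones((5,5))),26))
m[:]=0;m[275:330,255:370]=1
b=(((hsv[...,0]<22)&(hsv[...,1]>90))&m).astype(np.uint8)
print("mat",rect("top",cv2.morphologyEx(b,cv2.MORPH_CLOSE,np.ones((15,15))),3))
c=im[160:335,140:510]; cv2.imwrite("pics/crop1.png",cv2.resize(c,(800,378),interpolation=3)[:,:,::-1])
E
```

```text
tin [(0.56, [183, 249], [546.0, 311.0])]
tray [(0.67, [216, 160], [768.0, 240.0]), (0.65, [455, 270], [496.0, -343.0])]
mat [(0.93, [312, 307], [407.0, 5.0]), (0.55, [180, 251], [547.0, 329.0])]
blade [(0.95, [311, 298], [429.0, 9.0])]
blade_tip [(0.97, [313, 297], [432.0, 3.0])]
keep1 [(0.93, [312, 244], [562.0, 4.0]), (0.91, [257, 193], [689.0, 140.0]), (0.72, [265, 248], [552.0, 121.0]), (0.15, [257, 150], [798.0, 141.0])]
scrap1 [(0.87, [366, 245], [558.0, -129.0]), (0.78, [370, 196], [680.0, -141.0]), (0.78, [391, 352], [299.0, -185.0]), (0.77, [312, 196], [682.0, 3.0]), (0.68, [452, 354], [294.0, -332.0])]
filmcan1 [(0.77, [258, 149], [788.0, 136.0]), (0.7, [231, 308], [405.0, 197.0])]
filmcan2 [(0.77, [258, 149], [788.0, 136.0]), (0.7, [231, 308], [405.0, 197.0])]
spool1 [(0.75, [216, 160], [761.0, 235.0]), (0.53, [411, 160], [760.0, -235.0])]
spool2 [(0.75, [216, 160], [761.0, 235.0]), (0.53, [411, 160], [760.0, -235.0])]
case [(0.8, [328, 145], [808.0, -37.0]), (0.45, [267, 246], [555.0, 114.0])]
pry_notch [(0.92, [181, 253], [536.0, 317.0])]
tin ([541.1, 308.2], [246.0, 145.0], 0.087)
tray ([493.7, -351.5], [248.0, 146.0], 0.13)
mat ([416.4, 4.0], [99.0, 247.0], -1.559)
```

View pics/crop1.png

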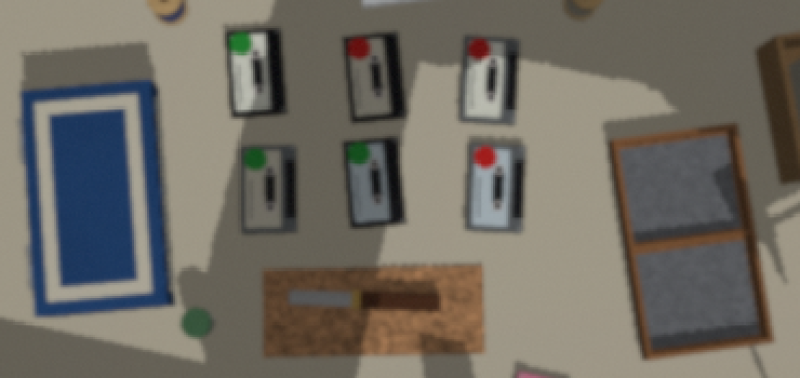

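The crop confirms three green-tagged and three red-tagged cassettes, with dark side strips. The blade lies on the cork: handle at crop (400,300), blade tip at (288,298). The pink and orange cassettes lie outside. I'll hover over the blade first.

>>> carry_out(series=[[0.26, 0.92, 0, 0.89], [0.26, 0.92, 0, 0.89], [0.26, 0.92, 0, 0.89], [0.26, 0.92, 0, 0.89], [0.26, 0.92, 0, 0.89]], fingers=-1)

```text
t: 1.3
eef_pos: [337.7, -329.2, 180.9]
tcp_rot: [-3.138, -0.001, 0.922]
ft_force: [0.3, 0.0, -6.3]
opening: 1.002
grip_force: 0.0
```

>>> carry_out(series=[[0.26, 0.92, 0, 0.89], [0.26, 0.92, 0, 0.89], [0.26, 0.92, 0, 0.89], [0.26, 0.92, 0, 0.89], [0.26, 0.92, 0, 0.89]])

```text
t: 1.8
eef_pos: [402.4, -99.7, 181.2]
tcp_rot: [-3.138, -0.001, 1.388]
ft_force: [-0.2, -0.6, -6.2]
opening: 0.999
grip_force: 0.0
```

>>> carry_out(series=[[0.26, 0.92, 0, 0.89], [0.26, 0.92, 0, 0.89], [0, 0, 0, 0], [0, 0, 0, 0], [0, 0, 0, 0]])

```text
t: 2.3
eef_pos: [428.7, -10.6, 181.5]
tcp_rot: [-3.14, -0.0, 1.57]
ft_force: [-0.5, -0.5, -5.5]
opening: 0.996
grip_force: 0.0
```

Run:
```python
from h import *
cal=env.calibration("wrist"); im=shot("wrist","w1")
s=env.state(); print(s["t"],s["eef_pos"],s["tcp_rot"],np.round(s["joints"],2)); print(np.round(cal["K"],1).tolist(),np.round(cal["pose"],3).tolist())
for u,v in [(306.5,298.5),(343.5,298.5)]: print(w("top",u,v,21))
print(w("top",273.2,298,12)); print(find("wrist","blade",18),find("wrist","blade_tip",12))
```

```text
2.35 [428.83529754 -10.99038211 181.69227823] [-3.14011079e+00 -1.07380742e-04  1.56908561e+00] [-0.18  0.21  2.01 -0.    0.92 -0.18]
[[371.6, 0.0, 315.1], [0.0, 371.6, 242.9], [0.0, 0.0, 1.0]] [[1.0, -0.0, -0.004, 428.634], [-0.001, -0.956, -0.295, 72.626], [-0.003, 0.295, -0.956, 383.32], [0.0, 0.0, 0.0, 1.0]]
[427.97750866  18.37210895  21.        ]
[427.66902587 -71.09401594  21.        ]
[429.57817379  99.3258191   12.        ]
[(0.65, [311, 195], [424.0, 9.0])] [(0.93, [315, 192], [428.0, 11.0])]
```

View pics/w1.png

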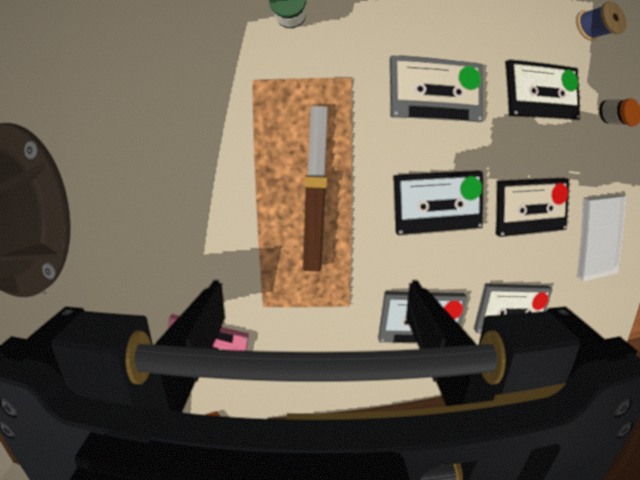

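The wrist view shows the blade with its tip at (318,106), brass collar at (316,182) and handle end at (313,270).

Run:
```python
from h import *
for u,v,z in [(318,106,12),(316,177,18),(315.5,188,20),(313,270,20),(304,225,21),(325,225,21)]: print(u,v,np.round(w("wrist",u,v,z),1))
```

```text
318 106 [431.   97.7  12. ]
316 177 [428.9  27.1  18. ]
315.5 188 [428.4  16.4  20. ]
313 270 [425.5 -70.   20. ]
304 225 [416.7 -21.1  21. ]
325 225 [437.8 -21.1  21. ]
```

>>> carry_out(series=[[0, 0.17, -0.8, 0], [0, 0.17, -0.8, 0], [0, 0, -0.8, 0], [0, 0, -0.5, 0], [0, 0, -0.3, 0]])

```text
t: 2.95
eef_pos: [428.5, 6.1, 20.3]
tcp_rot: [-3.139, -0.0, 1.569]
ft_force: [-0.6, -0.1, -6.1]
opening: 1.002
grip_force: 0.0
```

>>> carry_out(series=[[0, 0, -0.2, 0], [0, 0, -0.1, 0], [0, 0, 0, 0], [0, 0, 0, 0], [0, 0, 0, 0]])

```text
t: 3.45
eef_pos: [429.8, 6.9, 7.8]
tcp_rot: [3.14, 0.0, 1.571]
ft_force: [0.0, 0.4, -5.5]
opening: 0.998
grip_force: 0.0
```

>>> carry_out(series=[[0, 0, 0, 0], [0, 0, 0, 0], [0, 0, 0, 0], [0, 0, 0, 0], [0, 0, 0, 0]], fingers=1)

```text
t: 3.95
eef_pos: [429.5, 7.0, 7.2]
tcp_rot: [3.141, 0.0, 1.571]
ft_force: [-0.3, -0.5, -7.5]
opening: 0.636
grip_force: 0.0
```

>>> carry_out(series=[[0, 0, 0, 0], [0, 0, 0, 0], [0, 0, 0, 0], [0, 0, 0, 0], [0, 0, 0, 0]])

```text
t: 4.45
eef_pos: [429.4, 7.0, 7.2]
tcp_rot: [3.142, 0.0, 1.571]
ft_force: [0.6, -0.2, -7.3]
opening: 0.218
grip_force: 0.0
```

>>> carry_out(series=[[0, 0, 0, 0], [0, 0, 0, 0], [0, 0, 0, 0], [0, 0, 0.2, 0], [0, 0, 0.4, 0]])

```text
t: 4.95
eef_pos: [428.8, 7.0, 37.2]
tcp_rot: [-3.139, -0.0, 1.571]
ft_force: [0.6, 0.5, -6.9]
opening: 0.005
grip_force: 0.0
```

>>> carry_out(series=[[0, 0, 0.6, 0], [0, 0, 0.7, 0], [0.64, 0.57, 0, 0.2], [0.64, 0.57, 0, 0.2], [0.64, 0.57, 0, 0.2]])

```text
t: 5.45
eef_pos: [526.6, 93.6, 103.6]
tcp_rot: [3.14, 0.0, 1.634]
ft_force: [1.0, -1.3, -6.8]
opening: 0.003
grip_force: 0.0
```

>>> carry_out(series=[[0.64, 0.57, 0, 0.23], [0, 0, 0, 0], [0, 0, 0, 0], [0, 0, 0, 0], [0, 0, 0, 0]])

```text
t: 5.95
eef_pos: [556.8, 120.2, 102.5]
tcp_rot: [-3.141, 0.0, 1.657]
ft_force: [0.2, 0.1, -6.1]
opening: 0.006
grip_force: 0.0
```

Run:
```python
from h import *
cal=env.calibration("wrist"); im=shot("wrist"); sc=shot("scene")
s=env.state(); print(s["t"],s["eef_pos"],s["tcp_rot"],s["grip_force"],s["opening"])
a=cv2.resize(im[60:300,200:520],(640,480)); b=cv2.resize(sc[210:330,340:500],(640,480),interpolation=2)
cv2.imwrite("pics/n1.png",np.hstack([cv2.resize(a,(400,300)),cv2.resize(b,(400,300))])[:,:,::-1])
print(find("wrist","blade_tip",105),find("wrist","pry_notch",51),find("wrist","lid_lip",56))
```

```text
6.05 [557.10687606 120.3255434  102.51974501] [3.14141438e+00 1.27262478e-05 1.65711387e+00] 0.0 0.0012476395268251846
[(0.87, [170, 315], [466.0, 85.0]), (0.25, [506, 386], [709.0, 41.0])] [(0.59, [316, 46], [544.0, 262.0])] [(0.97, [318, 42], [546.0, 264.0]), (0.17, [312, 230], [553.0, 136.0])]
```

View pics/n1.png

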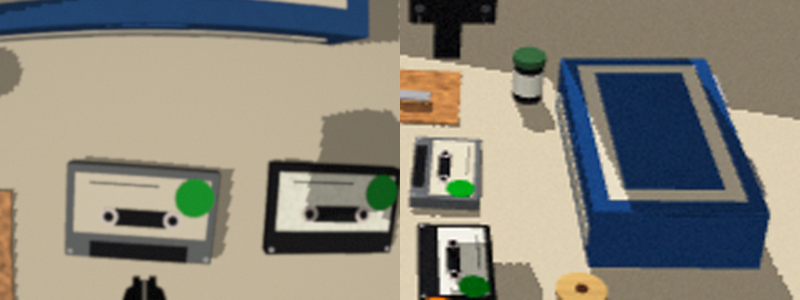

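The fingers closed on nothing. I'll check where the blade is.

Run:
```python
from h import *
im=shot("top"); print(find("top","blade",18),find("top","blade_tip",12))
cv2.imwrite("pics/b1.png",cv2.resize(im[265:340,240:380],(560,300),interpolation=2)[:,:,::-1])
```

```text
[(0.91, [316, 298], [430.0, -6.0])] [(0.92, [316, 298], [429.0, -6.0])]
```

View pics/b1.png

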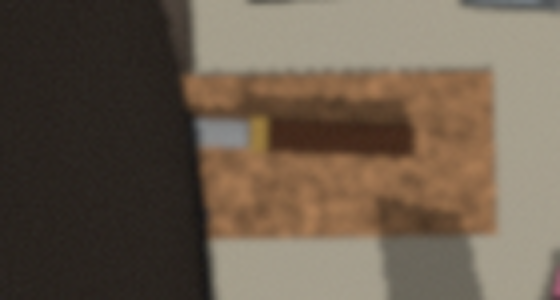

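>>> carry_out(series=[[-0.64, -0.6, 0.3, -0.2], [-0.64, -0.6, 0.3, -0.2], [-0.64, -0.6, 0.3, -0.2], [-0.64, -0.6, 0.3, -0.23], [0, 0, 0, 0]], fingers=-1)

```text
t: 6.85
eef_pos: [427.0, -1.0, 163.7]
tcp_rot: [3.14, 0.001, 1.568]
ft_force: [1.0, 0.0, -6.9]
opening: 0.369
grip_force: 0.0
```

>>> carry_out(series=[[0, 0, 0, 0], [0, 0, 0, 0], [0, 0, 0, 0], [0, 0, 0, 0], [0, 0, 0, 0]])

```text
t: 7.35
eef_pos: [429.6, 1.4, 161.8]
tcp_rot: [-3.141, -0.0, 1.572]
ft_force: [-0.5, -1.3, -6.6]
opening: 0.787
grip_force: 0.0
```

Run:
```python
from h import *
im=shot("wrist","w2"); s=env.state(); print(s["t"],s["eef_pos"],s["tcp_rot"],s["opening"])
print(find("wrist","blade",20),find("wrist","blade_tip",12))
hsv=cv2.cvtColor(im,cv2.COLOR_RGB2HSV)
m=(hsv[...,2]<110)&(hsv[...,0]<20); m[:,:285]=0; m[:,345:]=0; m[:90]=0; m[300:]=0
for v in range(140,300,10):
    x=np.where(m[v])[0]; print(v,(x.min(),x.max(),len(x)) if len(x) else None, end=' ')
```

```text
7.4 [429.56411415   1.2782885  161.86066237] [-3.14110816e+00 -1.04084154e-04  1.57185037e+00] 0.8308954392558653
[(0.77, [308, 210], [422.0, 11.0]), (0.27, [436, 325], [562.0, -116.0])] [(0.65, [314, 208], [427.0, 11.0])]
140 None 150 (np.int64(329), np.int64(329), 1) 160 None 170 None 180 None 190 (np.int64(305), np.int64(326), 19) 200 (np.int64(337), np.int64(338), 2) 210 (np.int64(305), np.int64(324), 20) 220 (np.int64(304), np.int64(326), 23) 230 (np.int64(304), np.int64(336), 23) 240 (np.int64(303), np.int64(335), 27) 250 (np.int64(303), np.int64(326), 24) 260 (np.int64(302), np.int64(322), 21) 270 (np.int64(302), np.int64(321), 20) 280 (np.int64(302), np.int64(324), 23) 290 None
```

View pics/w2.png

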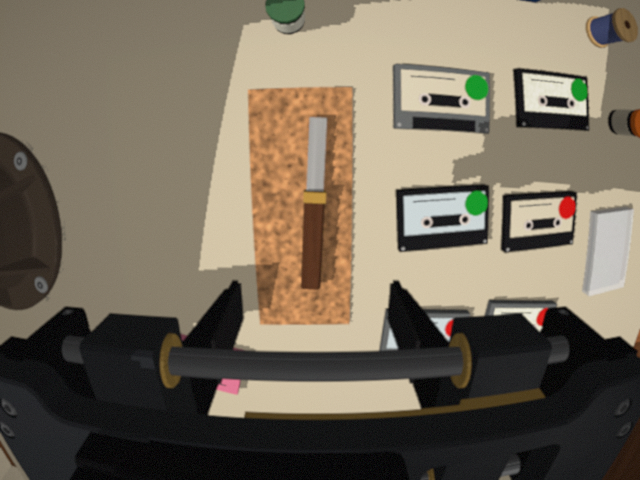

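The blade hasn't moved. I'll retry a little lower and further back on the handle, and confirm the grip before lifting.

Run:
```python
from h import *
for u,v,z in [(318,117,12),(315,192,18),(311.5,288,20),(302.5,240,21),(323,240,21)]: print(u,v,np.round(w("wrist",u,v,z),1))
```

```text
318 117 [431.   98.2  12. ]
315 192 [428.3  27.7  18. ]
311.5 288 [424.8 -69.5  20. ]
302.5 240 [416.3 -18.6  21. ]
323 240 [436.  -18.5  21. ]
```

>>> carry_out(series=[[0, 0, -0.8, 0], [0, 0, -0.8, 0], [0, 0, -0.7, 0], [0, 0, -0.4, 0], [0, 0, -0.2, 0]])

```text
t: 8.0
eef_pos: [428.8, 1.1, 15.6]
tcp_rot: [-3.139, -0.0, 1.571]
ft_force: [0.2, -0.7, -6.6]
opening: 1.004
grip_force: 0.0
```

>>> carry_out(series=[[0, 0, -0.14, 0], [0, 0, -0.1, 0], [0, 0, 0, 0], [0, 0, 0, 0], [0, 0, 0, 0]])

```text
t: 8.5
eef_pos: [429.8, 0.9, 5.8]
tcp_rot: [3.14, 0.0, 1.571]
ft_force: [0.2, -0.3, -6.2]
opening: 1.002
grip_force: 0.0
```

Run:
```python
from h import *
im=shot("wrist"); sc=shot("scene"); s=env.state(); print(s["t"],s["eef_pos"],s["opening"],s["ft_force"])
a=cv2.resize(im[120:420,120:520],(400,300)); b=cv2.resize(sc[200:290,240:360],(400,300),interpolation=2)
cv2.imwrite("pics/g1.png",np.hstack([a,b])[:,:,::-1])
```

```text
8.6 [429.72004611   0.94407719   5.6303557 ] 1.001773551717288 [-0.57161343 -0.43459856 -6.54949059]
```

View pics/g1.png

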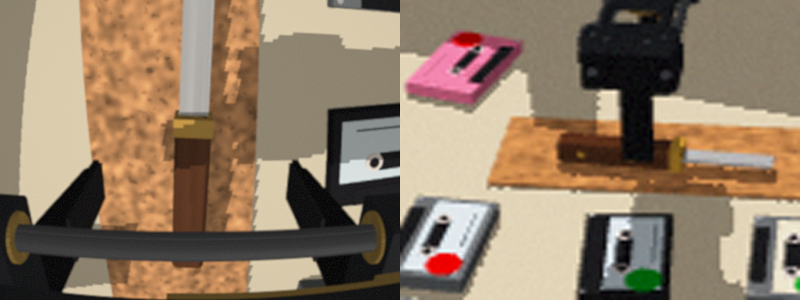

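The view shows the handle between the fingers, tips level with it. I'll close and watch the grip.

>>> carry_out(series=[[0, 0, -0.02, 0], [0, 0, 0, 0], [0, 0, 0, 0], [0, 0, 0, 0], [0, 0, 0, 0]], fingers=1)

```text
t: 9.1
eef_pos: [429.4, 1.0, 4.1]
tcp_rot: [-3.142, -0.0, 1.571]
ft_force: [0.1, 0.4, -5.8]
opening: 0.634
grip_force: 0.0
```

>>> carry_out(series=[[0, 0, 0, 0], [0, 0, 0, 0], [0, 0, 0, 0], [0, 0, 0, 0], [0, 0, 0, 0]])

```text
t: 9.6
eef_pos: [429.4, 1.0, 4.2]
tcp_rot: [3.142, -0.0, 1.571]
ft_force: [1.2, -0.5, -7.5]
opening: 0.216
grip_force: 0.0
```

>>> carry_out(series=[[0, 0, 0, 0], [0, 0, 0, 0], [0, 0, 0, 0], [0, 0, 0, 0], [0, 0, 0, 0]])

```text
t: 10.1
eef_pos: [429.4, 1.0, 4.2]
tcp_rot: [3.142, 0.0, 1.571]
ft_force: [-0.1, -0.5, -7.6]
opening: 0.004
grip_force: 0.0
```

Run:
```python
from h import *
im=shot("wrist"); sc=shot("scene"); s=env.state(); print(s["t"],s["eef_pos"],s["opening"],s["ft_force"],s["grip_force"])
a=cv2.resize(im[120:420,120:520],(400,300)); b=cv2.resize(sc[200:290,240:360],(400,300),interpolation=2)
cv2.imwrite("pics/g2.png",np.hstack([a,b])[:,:,::-1])
```

```text
10.2 [429.45295778   0.97428319   4.16478335] 0.004888214998527965 [ 0.43602636 -1.01109475 -5.59283654] 0.0
```

View pics/g2.png

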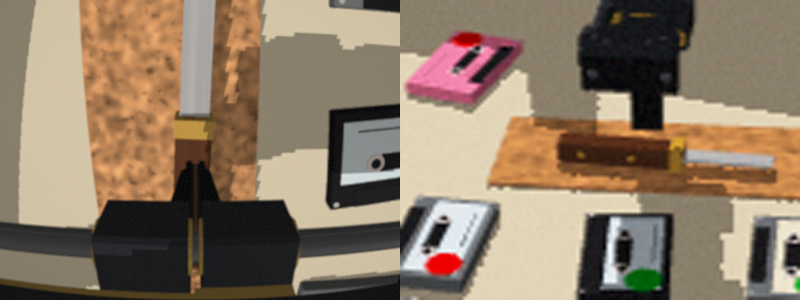

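Run:
```python
from h import *
for u,v,xs in [(311,248.9,(475,482,489)),(314.4,238.4,(415,429,440)),(312,241,(436,426)),(312,250,(436,))]:
    o,d=ray("scene",u,v)
    for x in xs: print(u,v,np.round(o+d*(x-o[0])/d[0],1))
print([ (n,np.round(v,2).tolist()) for n,v in env.state().items() if n in("joints","tcp_rot","tau")])
```

```text
311 248.9 [475.    1.7  32. ]
311 248.9 [482.    2.8  36.5]
311 248.9 [489.    3.9  41. ]
314.4 238.4 [415.    2.3  26.7]
314.4 238.4 [429.    4.4  35.2]
314.4 238.4 [440.    6.   41.9]
312 241 [436.   -1.   31.3]
312 241 [426.   -2.6  25.1]
312 250 [436.   -1.7   3.8]
[('joints', [-0.15, 0.53, 2.19, 0.0, 0.41, -0.15]), ('tau', [-0.0, -47.58, -9.42, 0.03, 0.05, 0.0]), ('tcp_rot', [3.14, 0.0, 1.57])]
```

The scene view puts the fingertips about 25 mm above the reported TCP, just over the handle's top. I'll open and go down in small steps, watching the force.

>>> carry_out(series=[[0, 0, 0.1, 0], [0, 0, 0, 0], [0, 0, 0, 0], [0, 0, 0, 0], [0, 0, 0, 0]], fingers=-1)

```text
t: 10.7
eef_pos: [429.4, 1.0, 9.1]
tcp_rot: [3.142, -0.0, 1.571]
ft_force: [-0.6, -0.2, -5.8]
opening: 0.367
grip_force: 0.0
```

>>> carry_out(series=[[0, 0, 0, 0], [0, 0, 0, 0], [0, 0, -0.1, 0], [0, 0, -0.04, 0], [0, 0, 0, 0]])

```text
t: 11.2
eef_pos: [429.2, 1.0, 1.7]
tcp_rot: [-3.141, -0.0, 1.571]
ft_force: [-0.1, -0.3, -5.7]
opening: 0.789
grip_force: 0.0
```

>>> carry_out(series=[[0, 0, -0.04, 0], [0, 0, -0.04, 0], [0, 0, 0, 0], [0, 0, 0, 0], [0, 0, 0, 0]])

```text
t: 11.7
eef_pos: [429.5, 1.0, -1.8]
tcp_rot: [3.141, 0.0, 1.571]
ft_force: [-0.4, -0.4, -7.2]
opening: 0.997
grip_force: 0.0
```

>>> carry_out(series=[[0, 0, -0.05, 0], [0, 0, -0.05, 0], [0, 0, 0, 0], [0, 0, 0, 0], [0, 0, 0, 0]])

```text
t: 12.2
eef_pos: [429.5, 1.0, -6.8]
tcp_rot: [3.142, 0.0, 1.571]
ft_force: [-0.5, 0.1, -6.2]
opening: 0.998
grip_force: 0.0
```

>>> carry_out(series=[[0, 0, -0.05, 0], [0, 0, -0.05, 0], [0, 0, 0, 0], [0, 0, 0, 0], [0, 0, 0, 0]])

```text
t: 12.7
eef_pos: [429.4, 1.0, -11.8]
tcp_rot: [3.142, 0.0, 1.571]
ft_force: [0.1, -1.9, -6.4]
opening: 1.001
grip_force: 0.0
```

>>> carry_out(series=[[0, 0, -0.04, 0], [0, 0, 0, 0], [0, 0, 0, 0], [0, 0, 0, 0], [0, 0, 0, 0]])

```text
t: 13.2
eef_pos: [429.5, 1.0, -13.8]
tcp_rot: [3.141, 0.0, 1.571]
ft_force: [-0.1, 0.3, -6.5]
opening: 0.998
grip_force: 0.0
```

>>> carry_out(series=[[0, 0, -0.05, 0], [0, 0, 0, 0], [0, 0, 0, 0], [0, 0, 0, 0], [0, 0, 0, 0]])

```text
t: 13.7
eef_pos: [429.5, 1.0, -16.3]
tcp_rot: [3.141, 0.0, 1.571]
ft_force: [0.1, -0.5, -7.1]
opening: 0.996
grip_force: 0.0
```

>>> carry_out(series=[[0, 0, -0.05, 0], [0, 0, 0, 0], [0, 0, 0, 0], [0, 0, 0, 0], [0, 0, 0, 0]])

```text
t: 14.2
eef_pos: [429.5, 1.0, -18.8]
tcp_rot: [3.141, 0.0, 1.571]
ft_force: [0.1, -1.5, -7.7]
opening: 1.002
grip_force: 0.0
```

>>> carry_out(series=[[0, 0, -0.03, 0], [0, 0, 0, 0], [0, 0, 0, 0], [0, 0, 0, 0], [0, 0, 0, 0]])

```text
t: 14.7
eef_pos: [429.4, 1.0, -20.3]
tcp_rot: [3.141, 0.0, 1.571]
ft_force: [0.4, -0.3, -6.3]
opening: 1.002
grip_force: 0.0
```

>>> carry_out(series=[[0, 0, -0.03, 0], [0, 0, 0, 0], [0, 0, 0, 0], [0, 0, 0, 0], [0, 0, 0, 0]])

```text
t: 15.2
eef_pos: [429.5, 1.0, -21.8]
tcp_rot: [3.141, 0.0, 1.571]
ft_force: [0.3, 0.5, -5.4]
opening: 0.999
grip_force: 0.0
```

>>> carry_out(series=[[0, 0, -0.03, 0], [0, 0, 0, 0], [0, 0, 0, 0], [0, 0, 0, 0], [0, 0, 0, 0]])

```text
t: 15.7
eef_pos: [429.5, 1.0, -23.3]
tcp_rot: [3.141, 0.0, 1.571]
ft_force: [0.6, -1.1, -7.0]
opening: 0.999
grip_force: 0.0
```

Run:
```python
from h import *
sc=shot("scene"); s=env.state(); print(s["t"],s["eef_pos"],s["opening"],s["ft_force"],np.round(s["tau"],1))
cv2.imwrite("pics/g3.png",cv2.resize(sc[200:290,240:360],(800,600),interpolation=2)[:,:,::-1])
```

```text
15.75 [429.48310851   0.97734245 -23.32408531] 1.000313050775199 [-0.15778617 -0.97576532 -6.73588254] [  0.  -49.2  -7.1   0.    0.    0. ]
```

View pics/g3.png

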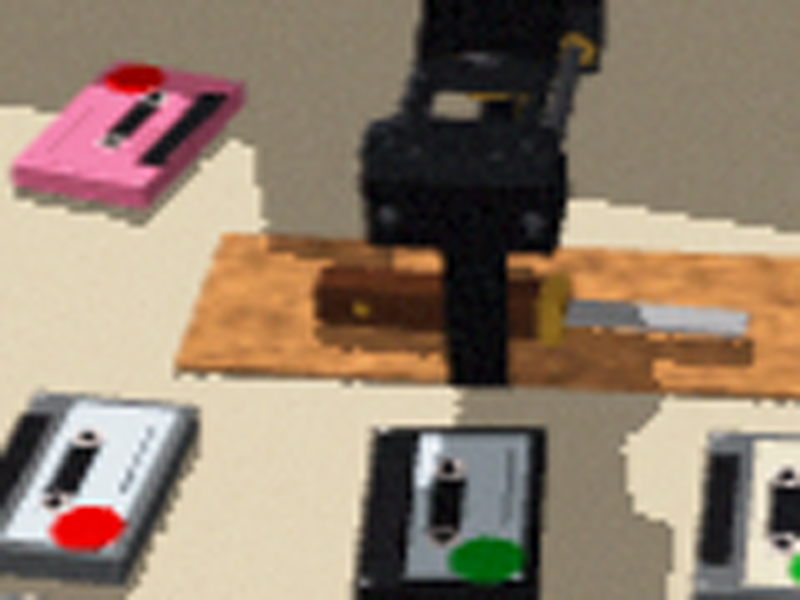

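The fingers now straddle the handle near mat level, tip at crop (478,382). So the reported TCP sits about 27 mm below the real tips. Closing.

>>> carry_out(series=[[0, 0, 0, 0], [0, 0, 0, 0], [0, 0, 0, 0], [0, 0, 0, 0], [0, 0, 0, 0]], fingers=1)

```text
t: 16.25
eef_pos: [429.5, 1.0, -23.3]
tcp_rot: [3.141, 0.0, 1.571]
ft_force: [0.9, -0.1, -6.1]
opening: 0.636
grip_force: 0.0
```

>>> carry_out(series=[[0, 0, 0, 0], [0, 0, 0, 0], [0, 0, 0, 0], [0, 0, 0, 0], [0, 0, 0, 0]])

```text
t: 16.75
eef_pos: [429.4, 1.0, -23.4]
tcp_rot: [-3.141, -0.0, 1.571]
ft_force: [1.3, -0.4, -7.0]
opening: 0.212
grip_force: 8.1
```

>>> carry_out(series=[[0, 0, 0, 0], [0, 0, 0, 0], [0, 0, 0, 0], [0, 0, 0, 0], [0, 0, 0, 0]])

```text
t: 17.25
eef_pos: [429.4, 1.0, -23.4]
tcp_rot: [-3.142, -0.0, 1.571]
ft_force: [0.4, -1.6, -5.9]
opening: 0.205
grip_force: 29.7
```

>>> carry_out(series=[[0, 0, 0.2, 0], [0, 0, 0.4, 0], [0, 0, 0.5, 0], [0, 0, 0.5, 0], [0, 0, 0.4, 0]])

```text
t: 17.75
eef_pos: [429.5, 1.0, 78.6]
tcp_rot: [3.14, 0.0, 1.571]
ft_force: [0.2, -0.1, -7.5]
opening: 0.206
grip_force: 29.7
```

>>> carry_out(series=[[0.64, 0.57, 0, 0.2], [0.64, 0.57, 0, 0.2], [0.64, 0.57, 0, 0.2], [0.64, 0.57, 0, 0.23], [0, 0, 0, 0]])

```text
t: 18.25
eef_pos: [560.6, 117.8, 77.3]
tcp_rot: [3.138, -0.0, 1.661]
ft_force: [0.0, -0.4, -7.6]
opening: 0.205
grip_force: 29.7
```

>>> carry_out(series=[[0, 0, -0.2, 0], [0, 0, -0.2, 0], [0, 0, 0, 0], [0, 0, 0, 0], [0, 0, 0, 0]])

```text
t: 18.75
eef_pos: [557.4, 114.5, 56.9]
tcp_rot: [3.141, 0.0, 1.657]
ft_force: [-0.4, -1.1, -6.4]
opening: 0.208
grip_force: 29.7
```

Run:
```python
from h import *
cal=env.calibration("wrist"); im=shot("wrist"); sc=shot("scene")
np.save("cal.npy",cal,allow_pickle=True)
s=env.state(); print(s["t"],s["eef_pos"],s["tcp_rot"],s["grip_force"],s["opening"])
a=im[20:320,180:580]; b=cv2.resize(sc[210:315,340:480],(400,300),interpolation=2)
cv2.imwrite("pics/n2.png",np.hstack([a,b])[:,:,::-1])
```

```text
18.85 [557.53005368 114.72085969  57.00687828] [3.14103972e+00 3.86121217e-05 1.65772465e+00] 29.711413085460663 0.20695364753671544
```

View pics/n2.png

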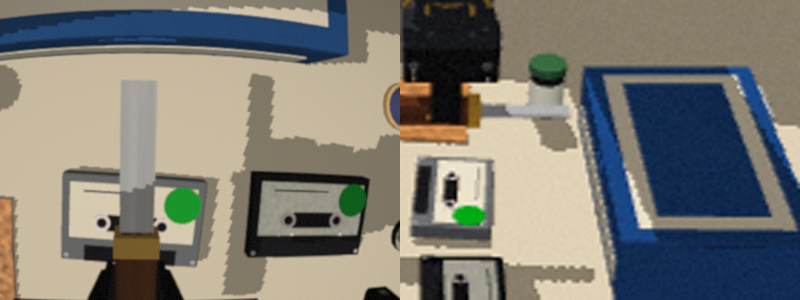

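The blade is held level and heads straight at the tin's front, tip at wrist crop (138,80). I'll check the tip numerically.

Run:
```python
from h import *
cal=np.load("cal.npy",allow_pickle=True).item()
for u,v,z in [(318,100,92.4),(318,205,92.4),(510,82,0),(527,72,56),(527,20,60),(509,21,60)]: print(u,v,np.round(w("wrist",u,v,z,cal),1))
o,d=ray("scene",340+169*.35,210+112*.35)
for x in (545,550): print(np.round(o+d*(x-o[0])/d[0],1))
print(find("wrist","lid_lip",56),find("scene","pry_notch",51),find("scene","lid_lip",56))
```

```text
318 100 [549.4 211.7  92.4]
318 205 [553.5 164.4  92.4]
510 82 [690.3 255.8   0. ]
527 72 [671.4 252.3  56. ]
527 20 [667.5 284.6  60. ]
509 21 [654.9 280.   60. ]
[545.  215.1  88.4]
[550.  214.9  91.6]
[(0.56, [317, 32], [545.0, 253.0])] [(0.62, [443, 276], [588.0, 314.0]), (0.26, [248, 274], [622.0, -122.0])] [(0.58, [444, 263], [544.0, 319.0]), (0.39, [343, 248], [499.0, 85.0])]
```

>>> carry_out(series=[[0, 0, -0.4, 0], [0, 0, -0.3, 0], [0, 0, -0.12, 0], [0, 0, 0, 0], [0, 0, 0, 0]])

```text
t: 19.5
eef_pos: [557.7, 115.0, 16.1]
tcp_rot: [3.141, -0.0, 1.658]
ft_force: [0.0, -0.1, -8.0]
opening: 0.209
grip_force: 29.7
```

>>> carry_out(series=[[-0.02, 0.2, 0, 0], [-0.02, 0.2, 0, 0], [-0.01, 0.1, 0, 0], [0, 0, 0, 0], [0, 0, 0, 0]])

```text
t: 20.0
eef_pos: [554.9, 140.3, 15.8]
tcp_rot: [3.141, 0.0, 1.659]
ft_force: [0.2, -0.3, -7.2]
opening: 0.205
grip_force: 29.7
```

>>> carry_out(series=[[-0.01, 0.1, 0, 0], [-0.01, 0.1, 0, 0], [-0.01, 0.1, 0, 0], [0, 0, 0, 0], [0, 0, 0, 0]])

```text
t: 20.5
eef_pos: [553.4, 155.1, 15.6]
tcp_rot: [3.142, 0.0, 1.658]
ft_force: [0.8, -0.6, -8.1]
opening: 0.207
grip_force: 29.7
```

>>> carry_out(series=[[-0.01, 0.13, 0, 0], [-0.01, 0.13, 0, 0], [-0.01, 0.12, 0, 0], [-0.01, 0.12, 0, 0], [0, 0, 0, 0]])

```text
t: 21.0
eef_pos: [551.3, 180.8, 15.6]
tcp_rot: [3.141, -0.0, 1.659]
ft_force: [-0.3, 0.1, -7.6]
opening: 0.207
grip_force: 29.7
```

>>> carry_out(series=[[0, 0, 0.06, 0], [0, 0, 0.06, 0], [0, 0, 0.06, 0], [0, 0, 0, 0], [0, 0, 0, 0]])

```text
t: 21.5
eef_pos: [551.6, 179.9, 24.8]
tcp_rot: [3.141, -0.0, 1.658]
ft_force: [0.8, 0.3, -9.1]
opening: 0.209
grip_force: 30.0
```

>>> carry_out(series=[[0, 0, 0.12, 0], [0, 0.02, 0.12, 0], [0, 0.03, 0.12, 0], [0, 0.04, 0.12, 0], [0, 0.04, 0.12, 0]])

```text
t: 22.0
eef_pos: [551.4, 186.5, 55.3]
tcp_rot: [3.141, 0.0, 1.658]
ft_force: [0.1, -2.7, -9.8]
opening: 0.206
grip_force: 30.0
```

>>> carry_out(series=[[0, 0.05, 0.12, 0], [0, 0.06, 0.12, 0], [0, 0.07, 0.12, 0], [0, 0.08, 0.12, 0], [0, 0, 0, 0]])

```text
t: 22.5
eef_pos: [551.8, 200.2, 79.6]
tcp_rot: [3.14, -0.001, 1.659]
ft_force: [0.3, -1.3, -8.6]
opening: 0.206
grip_force: 30.0
```

Run:
```python
from h import *
sc=shot("scene","s2"); s=env.state(); print(s["t"],s["eef_pos"],s["ft_force"])
```

```text
22.55 [551.72352147 200.09572867  79.14306971] [ 0.46166776 -0.24377625 -7.74136632]
```

View pics/s2.png

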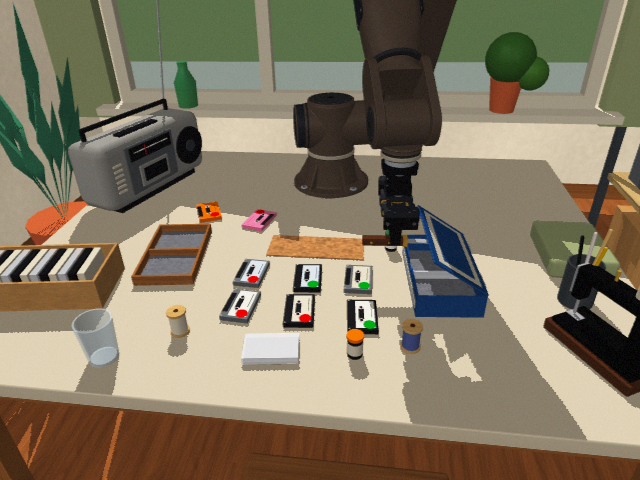

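The lid stands at about 0.6 rad on the blade. I'll carry on along the arc.

>>> carry_out(series=[[-0.01, 0.14, 0.13, 0], [-0.01, 0.14, 0.13, 0], [-0.01, 0.14, 0.13, 0], [-0.01, 0.14, 0.13, 0], [-0.01, 0.14, 0.06, 0]])

```text
t: 23.05
eef_pos: [549.0, 235.3, 108.5]
tcp_rot: [3.141, -0.0, 1.658]
ft_force: [-0.0, -2.5, -6.9]
opening: 0.208
grip_force: 30.0
```

>>> carry_out(series=[[-0.01, 0.14, 0.06, 0], [-0.01, 0.14, 0.06, 0], [-0.01, 0.14, 0.06, 0], [0, 0, 0, 0], [0, 0, 0, 0]])

```text
t: 23.55
eef_pos: [547.5, 255.9, 116.7]
tcp_rot: [3.141, -0.0, 1.658]
ft_force: [0.9, -0.7, -7.8]
opening: 0.204
grip_force: 30.0
```

>>> carry_out(series=[[-0.01, 0.14, 0.02, 0], [-0.01, 0.14, 0.02, 0], [-0.01, 0.12, 0.02, 0], [0, 0, 0, 0], [0, 0, 0, 0]])

```text
t: 24.05
eef_pos: [545.9, 275.9, 119.6]
tcp_rot: [3.141, -0.0, 1.658]
ft_force: [-0.5, -0.7, -7.6]
opening: 0.204
grip_force: 30.0
```

Run:
```python
from h import *
im=shot("top"); sc=shot("scene"); s=env.state(); print(s["t"],s["eef_pos"],s["ft_force"])
cv2.imwrite("pics/l1.png",np.hstack([cv2.resize(im[170:330,120:280],(400,400),interpolation=2),cv2.resize(sc[160:320,370:530],(400,400),interpolation=2)])[:,:,::-1])
```

```text
24.15 [545.94638566 275.57128028 119.62908459] [ 1.1243942  -0.94939256 -7.41949453]
```

View pics/l1.png

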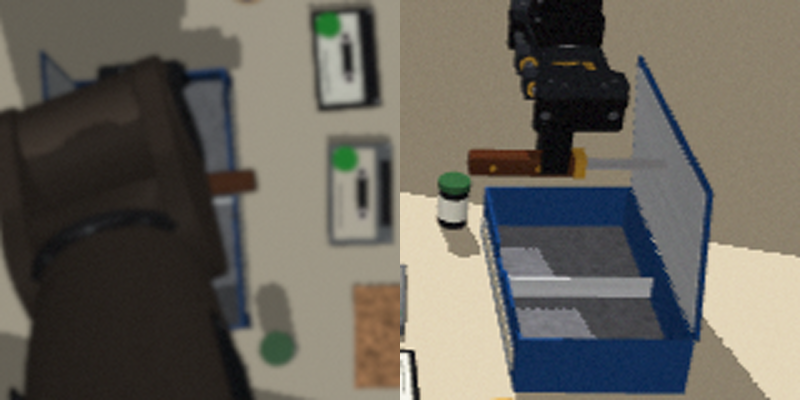

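The lid stands open near upright (about 1.5 rad), with the tin's nests clear. Now the blade goes back to the mat.

>>> carry_out(series=[[0, -0.5, 0, 0], [0, -0.9, 0, 0], [-0.58, -0.9, 0, -0.2], [-0.58, -0.9, 0, -0.2], [-0.58, -0.9, 0, -0.2]])

```text
t: 24.65
eef_pos: [463.5, 78.0, 119.6]
tcp_rot: [3.141, -0.0, 1.594]
ft_force: [0.4, -1.4, -7.7]
opening: 0.205
grip_force: 30.0
```

>>> carry_out(series=[[-0.59, -0.9, -0.2, -0.23], [0, -0.49, -0.4, 0], [0, 0, -0.6, 0], [0, 0, -0.6, 0], [0, 0, -0.5, 0]])

```text
t: 25.15
eef_pos: [437.8, 13.3, 4.5]
tcp_rot: [3.141, -0.0, 1.57]
ft_force: [0.4, -0.6, -7.4]
opening: 0.207
grip_force: 30.0
```

>>> carry_out(series=[[0, 0, -0.3, 0], [0, 0, 0, 0], [0, 0, 0, 0], [0, 0, 0, 0], [0, 0, 0, 0]])

```text
t: 25.65
eef_pos: [438.3, 13.7, -8.6]
tcp_rot: [3.14, 0.0, 1.571]
ft_force: [-0.3, -0.8, -7.7]
opening: 0.208
grip_force: 30.0
```

>>> carry_out(series=[[-0.2, -0.1, 0, 0], [0, -0.1, -0.16, 0], [0, 0, -0.08, 0], [0, 0, -0.04, 0], [0, 0, 0, 0]])

```text
t: 26.15
eef_pos: [427.7, 3.5, -23.5]
tcp_rot: [-3.142, 0.0, 1.571]
ft_force: [-1.1, -2.0, -2.4]
opening: 0.207
grip_force: 30.0
```

>>> carry_out(series=[[0, 0, 0, 0], [0, 0, 0, 0], [0, 0, 0, 0], [0, 0, 0, 0], [0, 0, 0, 0]], fingers=-1)

```text
t: 26.65
eef_pos: [427.8, 3.8, -23.5]
tcp_rot: [3.142, 0.0, 1.571]
ft_force: [1.1, 0.8, -6.8]
opening: 0.573
grip_force: 0.0
```

>>> carry_out(series=[[0, 0, 0.2, 0], [0, 0, 0.5, 0], [0, 0, 0.9, 0], [0, 0, 0.9, 0], [0, 0, 0.9, 0]])

```text
t: 27.15
eef_pos: [427.1, 3.9, 149.1]
tcp_rot: [3.141, 0.0, 1.571]
ft_force: [0.2, -0.1, -7.8]
opening: 0.973
grip_force: 0.0
```

>>> carry_out(series=[[0, -0.8, 0, 0], [0, -0.8, 0, 0], [0, -0.8, 0, 0], [0, -0.8, 0, 0], [0, -0.8, 0, 0]])

```text
t: 27.65
eef_pos: [427.3, -197.7, 147.4]
tcp_rot: [3.141, 0.0, 1.571]
ft_force: [1.4, -0.3, -6.8]
opening: 1.002
grip_force: 0.0
```

```bash
cat >> h.py <<'E'
def cassettes():
    "tags by colour in the top picture -> (colour, tag xy, cassette centre xy, yaw)"
    im=env.read_camera("top"); hsv=cv2.cvtColor(im,cv2.COLOR_RGB2HSV); H,S,V=cv2.split(hsv); out=[]
    for n,m in (("G",(H>50)&(H<75)&(S>150)&(V>60)),("R",((H<5)|(H>175))&(S>190)&(V>90))):
        k,l,st,ce=cv2.connectedComponentsWithStats(m.astype(np.uint8))
        out+=[(n,int(st[i,4]),np.round(ce[i],1).tolist(),np.round(w("top",*ce[i],12)[:2],1).tolist()) for i in range(1,k) if st[i,4]>25]
    return im,out
E
python3 - <<'E'
from h import *
im,o=cassettes()
for r in o: print(r)
print(find("top","keep1",12),find("top","scrap1",12),find("top","blade",18))
s=env.state(); print(s["t"],s["eef_pos"])
c=im[160:335,140:510]; cv2.imwrite("pics/x.png",c)
E
```

```text
('G', 55, [250.5, 179.3], [723.3, 156.4])
('G', 57, [305.1, 230.0], [596.1, 21.3])
('G', 51, [257.3, 232.9], [589.1, 138.9])
('R', 53, [305.2, 181.5], [717.4, 20.8])
('R', 41, [361.1, 182.1], [715.6, -118.1])
('R', 40, [364.0, 231.9], [590.9, -123.8])
[(0.81, [257, 193], [688.0, 139.0]), (0.8, [268, 245], [560.0, 112.0]), (0.79, [313, 245], [558.0, 3.0]), (0.42, [311, 310], [401.0, 9.0])] [(0.97, [369, 248], [550.0, -136.0]), (0.88, [312, 193], [688.0, 5.0]), (0.84, [462, 374], [245.0, -356.0]), (0.79, [368, 196], [681.0, -135.0]), (0.6, [310, 298], [428.0, 9.0])] [(0.57, [308, 300], [425.0, 14.0])]
27.85 [ 427.25909958 -196.61394879  146.88233448]
```

Run:
```python
from h import *
K=[[371.6,0,315.1],[0,371.6,242.9],[0,0,1]]
P=[[1.0,-0.0,-0.004,428.634],[-0.001,-0.956,-0.295,72.626],[-0.003,0.295,-0.956,383.32],[0,0,0,1]]
c=dict(K=K,pose=P)
for nm,q,t in [("A",[(391,55),(486,64),(484,121),(390,117)],(470,77)),("B",[(393,175),(481,170),(486,228),(397,234)],(470,187)),("C",[(506,60),(578,70),(580,116),(515,118)],(569,80)),("D",[(497,181),(566,177),(570,231),(500,236)],(560,193))]:
    p=np.array([w("wrist",*a,12,c)[:2] for a in q]); tw=w("wrist",*t,12,c)[:2]; ctr=p.mean(0)
    e=(p[1]-p[0]+p[2]-p[3]); print(nm,np.round(ctr,1),"yaw",round(np.arctan2(e[1],e[0]),3),"tag",np.round(tw,1),np.round(tw-ctr,1),"len",round(np.linalg.norm(e)/2,1))
```

```text
A [553.7 122. ] yaw 0.022 tag [587.4 137.5] [33.6 15.5] len 103.4
B [560.1   3.2] yaw 0.083 tag [592.1  20.4] [32.1 17.2] len 100.9
C [686.8 136.4] yaw 0.109 tag [719.8 154.5] [33.  18.1] len 99.8
D [681.    1.8] yaw 0.088 tag [715.4  19.5] [34.4 17.7] len 101.2
```

>>> carry_out(series=[[0.5, 0.23, 0, -1], [0.5, 0.23, 0, -1], [0.5, 0.23, 0, -1], [0.5, 0.23, 0, -1], [0.54, 0.25, 0, -1]])

```text
t: 28.35
eef_pos: [555.3, -135.6, 147.1]
tcp_rot: [-3.141, 0.0, 1.045]
ft_force: [0.2, -0.4, -6.0]
opening: 1.002
grip_force: 0.0
```

>>> carry_out(series=[[0, 0, -0.2, -1], [0, 0, -0.2, -1], [0, 0, -0.2, -1], [0, 0, -0.2, -1], [0, 0, -0.2, -1]])

```text
t: 28.85
eef_pos: [554.5, -136.1, 96.6]
tcp_rot: [-3.141, 0.0, 0.521]
ft_force: [-0.1, 0.0, -7.3]
opening: 1.006
grip_force: 0.0
```

>>> carry_out(series=[[0, 0, -0.2, -1], [0, 0, 0, -1], [0, 0, 0, -1], [0, 0, 0, -1], [0, 0, 0, -1]])

```text
t: 29.35
eef_pos: [554.5, -136.1, 87.0]
tcp_rot: [-3.141, 0.0, -0.002]
ft_force: [0.0, 0.5, -7.5]
opening: 0.995
grip_force: 0.0
```

>>> carry_out(series=[[0, 0, 0, -0.43], [0, 0, 0, 0], [0, 0, 0, 0], [0, 0, 0, 0], [0, 0, 0, 0]])

```text
t: 29.85
eef_pos: [554.7, -137.5, 86.6]
tcp_rot: [3.142, 0.0, -0.044]
ft_force: [-0.1, -0.4, -7.0]
opening: 0.998
grip_force: 0.0
```

```bash
cat >> h.py <<'E'
def tags(cal,im,z=12):
    "tag centres seen by the wrist camera, in world coordinates"
    H,S,V=cv2.split(cv2.cvtColor(im,cv2.COLOR_RGB2HSV)); out=[]
    for n,m in (("G",(H>50)&(H<75)&(S>150)&(V>60)),("R",((H<5)|(H>175))&(S>190)&(V>90))):
        k,l,st,ce=cv2.connectedComponentsWithStats(m.astype(np.uint8))
        out+=[(n,int(st[i,4]),np.round(ce[i]).tolist(),np.round(w("wrist",*ce[i],z,cal)[:2],1).tolist()) for i in range(1,k) if st[i,4]>80]
    return out
E
python3 - <<'E'
from h import *
cal=env.calibration("wrist"); im=shot("wrist","w5"); s=env.state(); print(s["t"],s["eef_pos"],s["tcp_rot"])
for r in tags(cal,im): print(r)
E
```

```text
29.9 [ 554.7015492  -137.56786604   86.56863683] [ 3.14151312e+00  1.05301452e-04 -4.39406699e-02]
('G', 201, [4.0, 86.0], [721.4, 150.8])
('G', 603, [123.0, 203.0], [594.1, 19.7])
('G', 310, [28.0, 220.0], [587.6, 136.7])
('R', 781, [280.0, 33.0], [713.9, -119.3])
('R', 591, [112.0, 58.0], [715.5, 19.0])
('R', 789, [295.0, 197.0], [589.1, -124.5])
```

>>> carry_out(series=[[0, 0, -0.8, 0], [0, 0, -0.7, 0], [0, 0, -0.4, 0], [0, 0, -0.2, 0], [0, 0, -0.09, 0]])

```text
t: 30.4
eef_pos: [554.6, -137.7, -23.6]
tcp_rot: [-3.141, 0.001, -0.045]
ft_force: [0.5, -1.5, -6.3]
opening: 1.0
grip_force: 0.0
```

>>> carry_out(series=[[0, 0, 0, 0], [0, 0, 0, 0], [0, 0, 0, 0], [0, 0, 0, 0], [0, 0, 0, 0]], fingers=1)

```text
t: 30.9
eef_pos: [555.0, -137.8, -22.4]
tcp_rot: [3.141, -0.001, -0.045]
ft_force: [-0.5, 0.1, -3.0]
opening: 0.668
grip_force: 30.0
```

>>> carry_out(series=[[0, 0, 0, 0], [0, 0, 0, 0], [0, 0, 0, 0], [0, 0, 0, 0], [0, 0, 0, 0]])

```text
t: 31.4
eef_pos: [555.0, -137.8, -22.5]
tcp_rot: [3.141, -0.001, -0.045]
ft_force: [-1.4, 0.5, 5.6]
opening: 0.664
grip_force: 30.0
```

>>> carry_out(series=[[0, 0, 0.2, 0], [0, 0, 0.4, 0], [0, 0, 0.6, 0], [0, 0, 0.4, 0], [-0.3, -0.4, 0, 0.2]])

```text
t: 31.9
eef_pos: [541.7, -157.1, 59.6]
tcp_rot: [3.14, -0.004, -0.021]
ft_force: [0.8, -0.7, -8.0]
opening: 0.667
grip_force: 30.0
```

>>> carry_out(series=[[-0.4, -0.8, 0, 0.3], [-0.44, -0.8, 0, 0.3], [-0.44, -0.8, 0, 0.3], [-0.44, -0.83, 0, 0.3], [-0.4, -0.8, 0, 0.27]])

```text
t: 32.4
eef_pos: [432.3, -360.6, 57.0]
tcp_rot: [-3.141, 0.0, 0.131]
ft_force: [0.3, -0.9, -7.5]
opening: 0.663
grip_force: 30.0
```

>>> carry_out(series=[[0, 0, 0, 0], [0, 0, 0, 0], [0, 0, 0, 0], [0, 0, 0, 0], [0, 0, 0, 0]])

```text
t: 32.9
eef_pos: [434.3, -358.3, 57.1]
tcp_rot: [-3.142, 0.0, 0.132]
ft_force: [0.1, 0.0, -7.5]
opening: 0.662
grip_force: 30.0
```

Run:
```python
from h import *
cal=env.calibration("wrist"); im=shot("wrist","w6"); s=env.state(); print(s["t"],s["eef_pos"],s["tcp_rot"],s["grip_force"],s["opening"])
for r in tags(cal,im,90): print(r)
```

```text
32.95 [ 434.26402133 -358.39945941   57.06535188] [3.14159156e+00 4.02085586e-05 1.31679662e-01] 29.998330771923065 0.6594011857802015
('R', 2085, [286.0, 238.0], [465.4, -340.3])
('R', 299, [243.0, 405.0], [357.7, -324.7])
```

>>> carry_out(series=[[-0.02, -0.02, -0.5, 0], [0, 0, -0.4, 0], [0, 0, -0.3, 0], [0, 0, -0.15, 0], [0, 0, -0.06, 0]])

```text
t: 33.45
eef_pos: [432.8, -359.8, -14.0]
tcp_rot: [-3.141, 0.001, 0.131]
ft_force: [0.7, -1.3, -8.0]
opening: 0.661
grip_force: 30.0
```

>>> carry_out(series=[[0, 0, -0.04, 0], [0, 0, 0, 0], [0, 0, 0, 0], [0, 0, 0, 0], [0, 0, 0, 0]])

```text
t: 33.95
eef_pos: [432.8, -360.3, -15.2]
tcp_rot: [3.141, -0.0, 0.13]
ft_force: [-0.0, 0.2, -7.1]
opening: 0.66
grip_force: 30.0
```

>>> carry_out(series=[[0, 0, 0, 0], [0, 0, 0, 0], [0, 0, 0, 0], [0, 0, 0.2, 0], [0, 0, 0.4, 0]], fingers=-0.68)

```text
t: 34.45
eef_pos: [432.2, -359.7, 14.3]
tcp_rot: [-3.14, 0.001, 0.13]
ft_force: [0.5, -0.6, -5.8]
opening: 0.839
grip_force: 0.0
```

>>> carry_out(series=[[0, 0, 0.5, 0], [0, 0, 0.4, 0], [0.6, 0.56, 0, -0.4], [0.7, 0.65, 0, -0.4], [0.7, 0.65, 0, -0.4]])

```text
t: 34.95
eef_pos: [533.8, -266.4, 60.7]
tcp_rot: [3.141, -0.001, 0.002]
ft_force: [0.9, -0.9, -7.0]
opening: 0.839
grip_force: 0.0
```

>>> carry_out(series=[[0.7, 0.65, 0, -0.4], [0.7, 0.65, 0, 0], [0.7, 0.65, 0, 0], [0.7, 0.65, 0, 0], [0.13, 0.1, 0, 0]], fingers=-1)

```text
t: 35.45
eef_pos: [682.1, -128.3, 60.2]
tcp_rot: [-3.142, -0.002, -0.033]
ft_force: [0.3, 0.6, -5.8]
opening: 0.996
grip_force: 0.0
```

>>> carry_out(series=[[0, 0, 0, 0], [0, 0, 0, 0], [0, 0, 0, 0], [0, 0, 0, 0], [0, 0, 0, 0]])

```text
t: 35.95
eef_pos: [678.9, -133.1, 59.8]
tcp_rot: [3.141, -0.0, -0.038]
ft_force: [0.5, -0.1, -7.0]
opening: 0.996
grip_force: 0.0
```

Run:
```python
from h import *
cal=env.calibration("wrist"); im=shot("wrist","w7"); s=env.state(); print(s["t"],s["eef_pos"],s["tcp_rot"],s["opening"])
for r in tags(cal,im): print(r)
print(cassettes()[1])
```

```text
36.0 [ 678.89409546 -132.92285793   59.69136643] [ 3.14149813e+00  2.57509154e-05 -3.82864037e-02] 0.9973759908712222
('G', 150, [3.0, 218.0], [719.8, 149.2])
('R', 971, [292.0, 202.0], [714.1, -119.3])
('R', 694, [113.0, 211.0], [715.7, 19.0])
[('G', 57, [250.4, 179.1], [723.6, 156.9]), ('G', 57, [305.1, 230.0], [596.1, 21.3]), ('G', 46, [257.5, 232.9], [589.1, 138.3]), ('R', 49, [305.1, 181.6], [717.3, 21.2]), ('R', 43, [454.2, 282.5], [465.8, -342.6]), ('R', 66, [444.4, 358.9], [282.0, -313.8])]
```

>>> carry_out(series=[[0, 0, -0.6, 0], [0, 0, -0.5, 0], [0, 0, -0.35, 0], [0, 0, -0.15, 0], [0, 0, -0.05, 0]])

```text
t: 36.55
eef_pos: [679.1, -132.3, -23.6]
tcp_rot: [-3.142, 0.001, -0.037]
ft_force: [-0.0, 0.0, -7.1]
opening: 1.0
grip_force: 0.0
```

>>> carry_out(series=[[0, 0, 0, 0], [0, 0, 0, 0], [0, 0, 0, 0], [0, 0, 0, 0], [0, 0, 0, 0]], fingers=1)

```text
t: 37.05
eef_pos: [679.4, -132.2, -22.5]
tcp_rot: [3.141, -0.001, -0.037]
ft_force: [-0.4, 0.1, -3.5]
opening: 0.665
grip_force: 30.0
```

>>> carry_out(series=[[0, 0, 0, 0], [0, 0, 0, 0], [0, 0, 0.2, 0], [0, 0, 0.4, 0], [0, 0, 0.6, 0]])

```text
t: 37.55
eef_pos: [678.3, -132.0, 36.4]
tcp_rot: [-3.141, 0.003, -0.037]
ft_force: [-0.2, -0.4, -6.2]
opening: 0.666
grip_force: 30.0
```

>>> carry_out(series=[[0, 0, 0.4, 0], [-0.3, -0.5, 0, 0.3], [-0.44, -0.74, 0, 0.3], [-0.44, -0.74, 0, 0.3], [-0.44, -0.74, 0, 0.3]])

```text
t: 38.05
eef_pos: [597.3, -269.3, 57.5]
tcp_rot: [3.141, -0.0, 0.09]
ft_force: [1.0, 0.1, -7.7]
opening: 0.664
grip_force: 30.0
```

>>> carry_out(series=[[-0.44, -0.74, 0, 0.3], [-0.44, -0.75, 0, 0.1], [0, 0, 0, 0], [0, 0, 0, 0], [0, 0, 0, 0]])

```text
t: 38.55
eef_pos: [554.6, -342.0, 57.2]
tcp_rot: [-3.142, 0.0, 0.131]
ft_force: [-0.1, 0.7, -7.8]
opening: 0.662
grip_force: 30.0
```

Run:
```python
from h import *
cal=env.calibration("wrist"); im=shot("wrist","w8"); s=env.state(); print(s["t"],s["eef_pos"],s["tcp_rot"],s["grip_force"],s["opening"])
for r in tags(cal,im,92): print(r)
```

```text
38.6 [ 554.7962323  -341.67751027   57.14441432] [-3.14152552e+00  1.39146396e-06  1.31383802e-01] 29.95844453573227 0.6596842416062216
('R', 2092, [287.0, 236.0], [587.1, -324.6])
```

>>> carry_out(series=[[0, -0.04, -0.5, 0], [0, 0, -0.4, 0], [0, 0, -0.3, 0], [0, 0, -0.15, 0], [0, 0, -0.1, 0]])

```text
t: 39.1
eef_pos: [554.5, -344.2, -16.0]
tcp_rot: [-3.141, 0.0, 0.131]
ft_force: [0.3, -0.8, -7.6]
opening: 0.661
grip_force: 30.0
```

>>> carry_out(series=[[0, 0, 0, 0], [0, 0, 0, 0], [0, 0, 0, 0], [0, 0, 0, 0], [0, 0, 0, 0]])

```text
t: 39.6
eef_pos: [554.3, -344.9, -15.1]
tcp_rot: [3.141, -0.0, 0.13]
ft_force: [-0.3, 0.1, -7.7]
opening: 0.664
grip_force: 30.0
```

>>> carry_out(series=[[0, 0, 0, 0], [0, 0, 0, 0], [0, 0, 0, 0], [0, 0, 0.2, 0], [0, 0, 0.4, 0]], fingers=-0.68)

```text
t: 40.1
eef_pos: [553.6, -344.3, 14.2]
tcp_rot: [-3.14, 0.002, 0.13]
ft_force: [-0.2, -0.5, -6.9]
opening: 0.839
grip_force: 0.0
```

>>> carry_out(series=[[0, 0, 0.5, 0], [0, 0, 0.4, 0], [0.36, 0.9, 0, -0.1], [0.36, 0.9, 0, -0.1], [0.36, 0.9, 0, -0.1]])

```text
t: 40.6
eef_pos: [608.7, -208.6, 60.6]
tcp_rot: [3.141, -0.001, 0.097]
ft_force: [1.6, -1.0, -6.7]
opening: 0.841
grip_force: 0.0
```

>>> carry_out(series=[[0.36, 0.9, 0, -0.1], [0.36, 0.9, 0, -0.1], [0.36, 0.9, 0, 0], [0.36, 0.9, 0, 0], [0.1, 0.58, 0, 0]], fingers=-1)

```text
t: 41.1
eef_pos: [686.5, 2.5, 60.3]
tcp_rot: [3.142, -0.001, 0.08]
ft_force: [0.2, -0.6, -7.5]
opening: 0.998
grip_force: 0.0
```

>>> carry_out(series=[[0, 0, 0, 0], [0, 0, 0, 0], [0, 0, 0, 0], [0, 0, 0, 0], [0, 0, 0, 0]])

```text
t: 41.6
eef_pos: [685.2, -1.9, 59.7]
tcp_rot: [3.141, -0.0, 0.076]
ft_force: [1.6, -0.4, -6.5]
opening: 1.0
grip_force: 0.0
```

Run:
```python
from h import *
cal=env.calibration("wrist"); im=shot("wrist","w9"); s=env.state(); print(s["t"],s["eef_pos"],s["tcp_rot"],s["opening"])
for r in tags(cal,im): print(r)
print(cassettes()[1])
```

```text
41.65 [685.19746172  -1.71906164  59.66121081] [ 3.14146959e+00 -8.48724179e-05  7.66112481e-02] 0.999872390419182
('G', 710, [111.0, 189.0], [721.5, 154.5])
('G', 185, [279.0, 348.0], [601.8, 20.0])
('R', 1031, [287.0, 206.0], [715.6, 19.0])
[('G', 58, [250.3, 179.2], [723.5, 157.1]), ('G', 49, [257.6, 232.8], [589.5, 138.3]), ('R', 43, [446.7, 232.7], [588.3, -327.7]), ('R', 41, [454.1, 282.5], [465.7, -342.5]), ('R', 66, [444.4, 358.9], [282.0, -313.8]), ('R', 50, [390.6, 370.2], [255.6, -183.3])]
```

>>> carry_out(series=[[-0.05, 0.07, -0.6, 0], [0, 0, -0.5, 0], [0, 0, -0.35, 0], [0, 0, -0.15, 0], [0, 0, -0.05, 0]])

```text
t: 42.2
eef_pos: [682.5, 2.6, -23.6]
tcp_rot: [-3.142, 0.001, 0.078]
ft_force: [0.6, -0.9, -6.9]
opening: 1.001
grip_force: 0.0
```

>>> carry_out(series=[[0, 0, 0, 0], [0, 0, 0, 0], [0, 0, 0, 0], [0, 0, 0, 0], [0, 0, 0, 0]], fingers=1)

```text
t: 42.7
eef_pos: [683.0, 2.7, -22.5]
tcp_rot: [3.141, -0.001, 0.078]
ft_force: [-0.5, -0.7, -3.8]
opening: 0.66
grip_force: 30.0
```

>>> carry_out(series=[[0, 0, 0, 0], [0, 0, 0, 0], [0, 0, 0.2, 0], [0, 0, 0.4, 0], [0, 0, 0.6, 0]])

```text
t: 43.2
eef_pos: [681.7, 2.9, 36.6]
tcp_rot: [-3.141, 0.003, 0.078]
ft_force: [1.2, -0.9, -7.6]
opening: 0.663
grip_force: 30.0
```

>>> carry_out(series=[[0, 0, 0.4, 0], [-0.2, -0.5, 0, 0.1], [-0.32, -0.86, 0, 0.1], [-0.34, -0.92, 0, 0.1], [-0.34, -0.92, 0, 0.1]])

```text
t: 43.7
eef_pos: [622.0, -158.4, 57.6]
tcp_rot: [3.141, -0.0, 0.121]
ft_force: [0.6, -0.9, -6.6]
opening: 0.664
grip_force: 30.0
```

>>> carry_out(series=[[-0.34, -0.92, 0, 0.1], [-0.34, -0.92, 0, 0], [-0.34, -0.92, 0, 0], [-0.34, -0.97, 0, 0], [0, 0, 0, 0]])

```text
t: 44.2
eef_pos: [553.1, -347.9, 57.4]
tcp_rot: [3.14, -0.0, 0.125]
ft_force: [0.6, -0.5, -7.5]
opening: 0.666
grip_force: 30.0
```

>>> carry_out(series=[[0, 0, 0, 0], [0, 0, 0, 0], [0, 0, 0, 0], [0, 0, 0, 0], [0, 0, 0, 0]])

```text
t: 44.7
eef_pos: [555.6, -341.6, 57.1]
tcp_rot: [3.142, 0.0, 0.132]
ft_force: [-0.5, 0.2, -7.3]
opening: 0.663
grip_force: 30.0
```

Run:
```python
from h import *
cal=env.calibration("wrist"); im=shot("wrist"); s=env.state(); print(s["t"],s["eef_pos"],s["tcp_rot"],s["grip_force"],s["opening"])
for r in tags(cal,im,92): print(r)
```

```text
44.75 [ 555.53172422 -341.78100798   57.05785482] [3.14153275e+00 3.22067853e-05 1.31239517e-01] 29.975229799747467 0.6636954565082666
('R', 235, [299.0, 196.0], [607.9, -327.7])
('R', 2190, [284.0, 237.0], [587.7, -322.8])
```

>>> carry_out(series=[[-0.02, -0.06, -0.5, 0], [0, 0, -0.35, 0], [0, 0, -0.2, 0], [0, 0, -0.1, 0], [0, 0, -0.05, 0]])

```text
t: 45.25
eef_pos: [554.3, -345.4, -3.1]
tcp_rot: [3.142, 0.0, 0.13]
ft_force: [0.4, 0.2, -7.4]
opening: 0.662
grip_force: 30.0
```

>>> carry_out(series=[[0, 0, 0, 0], [0, 0, 0, 0], [0, 0, 0, 0], [0, 0, 0, 0], [0, 0, 0, 0]])

```text
t: 45.75
eef_pos: [554.3, -345.5, -2.7]
tcp_rot: [3.141, -0.0, 0.13]
ft_force: [0.9, -1.0, -6.9]
opening: 0.664
grip_force: 30.0
```

>>> carry_out(series=[[0, 0, 0, 0], [0, 0, 0, 0], [0, 0, 0, 0], [0, 0, 0.2, 0], [0, 0, 0.4, 0]], fingers=-0.68)

```text
t: 46.25
eef_pos: [553.6, -345.0, 26.6]
tcp_rot: [-3.14, 0.002, 0.13]
ft_force: [-0.0, -0.3, -6.6]
opening: 0.84
grip_force: 0.0
```

>>> carry_out(series=[[0, 0, 0.4, 0], [0, 0, 0.3, 0], [0, 0.6, 0, -0.15], [0, 0.9, 0, -0.15], [0, 0.9, 0, -0.15]])

```text
t: 46.75
eef_pos: [554.0, -224.5, 62.6]
tcp_rot: [3.141, -0.001, 0.081]
ft_force: [1.1, -0.6, -6.8]
opening: 0.842
grip_force: 0.0
```

>>> carry_out(series=[[0, 0.9, 0, -0.15], [0, 0.9, 0, -0.15], [0, 0.9, 0, -0.15], [0, 0.9, 0, -0.15], [0, 0.9, 0, -0.15]], fingers=-1)

```text
t: 47.25
eef_pos: [554.1, 1.3, 62.7]
tcp_rot: [3.141, -0.001, 0.004]
ft_force: [1.0, -0.6, -6.1]
opening: 1.0
grip_force: 0.0
```

>>> carry_out(series=[[0, 0.9, 0, -0.05], [0, 0.9, 0, 0], [0, 0.6, 0, 0], [0, 0, 0, 0], [0, 0, 0, 0]])

```text
t: 47.75
eef_pos: [554.2, 119.9, 62.4]
tcp_rot: [3.141, -0.0, 0.001]
ft_force: [0.2, -0.3, -7.2]
opening: 0.998
grip_force: 0.0
```

>>> carry_out(series=[[0, 0, 0, 0], [0, 0, 0, 0], [0, 0, 0, 0], [0, 0, 0, 0], [0, 0, 0, 0]])

```text
t: 48.25
eef_pos: [554.3, 119.2, 62.0]
tcp_rot: [3.142, 0.0, -0.001]
ft_force: [0.6, 0.4, -6.7]
opening: 0.996
grip_force: 0.0
```

Run:
```python
from h import *
cal=env.calibration("wrist"); im=shot("wrist"); s=env.state(); print(s["t"],s["eef_pos"],s["tcp_rot"],s["opening"])
for r in tags(cal,im): print(r)
print(cassettes()[1])
```

```text
48.3 [554.23601318 119.33069428  62.02716656] [ 3.14150546e+00  5.27115100e-05 -1.03686748e-03] 1.0017830252851545
('G', 899, [262.0, 14.0], [720.6, 154.5])
('G', 864, [453.0, 197.0], [594.0, 19.7])
('G', 968, [289.0, 204.0], [587.4, 137.0])
[('G', 49, [250.4, 179.2], [723.4, 156.8]), ('G', 60, [305.0, 229.8], [596.5, 21.7]), ('R', 58, [447.4, 232.1], [590.1, -329.4]), ('R', 43, [454.2, 282.5], [465.8, -342.6]), ('R', 67, [444.5, 358.8], [282.1, -313.9]), ('R', 50, [390.6, 370.2], [255.6, -183.3])]
```

Run:
```python
from h import *
for nm,u,v,X in [("hinge far",488.8,295.2,659),("top far",494.4,236.8,659),("top near",466,182.8,410)]:
    o,d=ray("scene",u,v)
    for x in (X-6,X,X+6): print(nm,np.round(o+d*(x-o[0])/d[0],1))
im=shot("top"); c=im[180:340,120:300]; print(np.round(env.state()["t"],1))
hsv=cv2.cvtColor(im,cv2.COLOR_RGB2HSV); b=((hsv[...,0]>100)&(hsv[...,0]<130)&(hsv[...,1]>120)).astype(np.uint8)
for v in (210,230,250,270,290): x=np.where(b[v,120:235])[0]+120; print(v,x.tolist())
```

```text
hinge far [653.  399.6  54.9]
hinge far [659.  397.9  59.4]
hinge far [665.  396.2  63.9]
top far [653.  387.7 195.6]
top far [659.  386.1 199.1]
top far [665.  384.5 202.6]
top near [404.  365.9 194.4]
top near [410.  364.8 197.1]
top near [416.  363.7 199.8]
48.4
210 [151, 152, 153, 154]
230 [153, 154, 155, 156, 212]
250 [154, 155, 156, 157]
270 [155, 156, 157, 158]
290 [157, 158, 159, 160]
```

>>> carry_out(series=[[-0.66, 0.05, -0.5, 0], [0, 0, -0.6, 0], [0, 0, -0.35, 0], [0, 0, -0.2, 0], [0, 0, -0.05, 0]])

```text
t: 48.9
eef_pos: [521.0, 122.1, -23.8]
tcp_rot: [3.141, 0.001, -0.001]
ft_force: [0.5, -0.5, -6.4]
opening: 1.0
grip_force: 0.0
```

>>> carry_out(series=[[0, 0, 0, 0], [0, 0, 0, 0], [0, 0, 0, 0], [0, 0, 0, 0], [0, 0, 0, 0]], fingers=1)

```text
t: 49.4
eef_pos: [521.4, 122.1, -22.5]
tcp_rot: [3.142, -0.001, -0.001]
ft_force: [0.1, -0.6, -3.1]
opening: 0.661
grip_force: 30.0
```

>>> carry_out(series=[[0, 0, 0, 0], [0, 0, 0, 0], [0, 0, 0.2, 0], [0, 0, 0.5, 0], [0, 0, 0.7, 0]])

```text
t: 49.9
eef_pos: [520.1, 122.0, 47.0]
tcp_rot: [3.141, 0.003, -0.001]
ft_force: [0.7, -0.3, -7.7]
opening: 0.663
grip_force: 30.0
```

>>> carry_out(series=[[0, 0, 0.7, 1], [0, 0, 0.4, 1], [0, 0, 0, 1], [0, 0, 0, 1], [0, 0, 0, 1]])

```text
t: 50.4
eef_pos: [521.0, 122.1, 102.7]
tcp_rot: [3.141, -0.0, 0.527]
ft_force: [0.4, 0.1, -7.9]
opening: 0.665
grip_force: 30.0
```

>>> carry_out(series=[[0, 0, 0, 1], [0, 0, 0, 1], [0, 0, 0, 1], [0, 0, 0, 1], [0, 0, 0, 1]])

```text
t: 50.9
eef_pos: [520.9, 122.1, 102.4]
tcp_rot: [-3.141, 0.0, 1.051]
ft_force: [0.4, -0.3, -6.7]
opening: 0.662
grip_force: 30.0
```

>>> carry_out(series=[[0, 0, 0, 1], [0, 0, 0, 1], [0, 0, 0, 1], [0, 0, 0, 1], [0, 0, 0, 1]])

```text
t: 51.4
eef_pos: [520.9, 122.1, 102.4]
tcp_rot: [-3.141, 0.0, 1.575]
ft_force: [0.2, 0.0, -7.9]
opening: 0.662
grip_force: 30.0
```

>>> carry_out(series=[[0, 0, 0, 0.83], [0, 0, 0, 0], [0, 0, 0, 0], [0, 0, 0, 0], [0, 0, 0, 0]])

```text
t: 51.9
eef_pos: [521.2, 122.1, 102.1]
tcp_rot: [3.142, 0.0, 1.656]
ft_force: [-0.1, -0.5, -7.8]
opening: 0.663
grip_force: 30.0
```

Run:
```python
from h import *
cal=env.calibration("wrist"); im=shot("wrist"); s=env.state(); print(s["t"],s["eef_pos"],s["tcp_rot"],s["grip_force"],s["opening"])
for r in tags(cal,im,s["eef_pos"][2]+34.5): print(r)
print(cassettes()[1])
```

```text
51.95 [521.20237316 122.08227774 102.07200493] [3.14150387e+00 1.23245234e-05 1.65612779e+00] 29.974645972251892 0.6635640207493447
('G', 2355, [282.0, 169.0], [499.7, 187.0])
('G', 428, [537.0, 220.0], [632.5, 176.3])
('G', 152, [378.0, 345.0], [556.2, 99.8])
[('G', 53, [250.4, 179.4], [723.0, 156.8]), ('G', 58, [305.2, 230.0], [596.0, 21.2]), ('R', 60, [447.2, 232.1], [589.9, -329.0]), ('R', 42, [454.1, 282.5], [465.9, -342.4]), ('R', 67, [444.5, 358.8], [282.1, -313.9]), ('R', 49, [390.5, 370.2], [255.6, -183.2])]
```

>>> carry_out(series=[[-0.19, 0.69, 0, 0], [-0.19, 0.69, 0, 0], [-0.19, 0.69, 0, 0], [-0.19, 0.7, 0, 0], [0, 0, 0, 0]])

```text
t: 52.5
eef_pos: [482.1, 263.7, 102.0]
tcp_rot: [3.141, -0.0, 1.66]
ft_force: [0.0, -0.7, -8.1]
opening: 0.661
grip_force: 30.0
```

>>> carry_out(series=[[0, 0, 0, 0], [0, 0, 0, 0], [0, 0, -0.2, 0], [0, 0, -0.3, 0], [0, 0, 0, 0]])

```text
t: 53.0
eef_pos: [482.5, 259.4, 75.1]
tcp_rot: [-3.139, 0.001, 1.656]
ft_force: [0.0, -1.1, -7.2]
opening: 0.666
grip_force: 30.0
```

Run:
```python
from h import *
cal=env.calibration("wrist"); im=shot("wrist","w12"); s=env.state(); print(s["t"],s["eef_pos"],s["tcp_rot"],s["grip_force"])
for r in tags(cal,im,s["eef_pos"][2]+34.5): print(r)
cv2.imwrite("pics/w12.png",im[:,:,::-1])
```

```text
53.05 [482.93592551 259.6767164   76.01814853] [-3.13958388e+00  6.49770897e-04  1.65587547e+00] 29.974476099014282
('G', 2355, [282.0, 169.0], [461.2, 324.4])
```

View pics/w12.png

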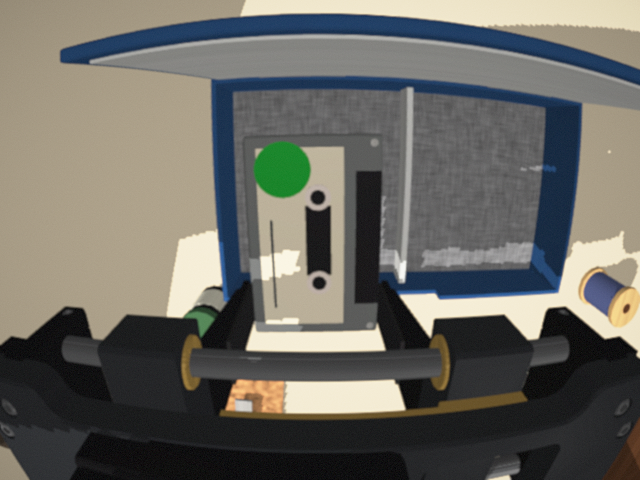

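The view shows the cassette over the near nest (tag at (282,169)), the rib at column 406 and the lid upright behind. I'll check the tin's frame from its corners here.

Run:
```python
from h import *
cal=env.calibration("wrist"); c,s=np.cos(.087),np.sin(.087); R=np.array([[c,s],[-s,c]])
for n,u,v,z in [("rib",406,90,32),("rib",403,280,32),("back-left out",212,80,56),("back-right out",581,103,56),("front-right out",560,293,56),("inner left",232,92,56),("floor fr",545,270,12)]:
    p=w("wrist",u,v,z,cal)[:2]; print(n,np.round(p,1),"tin",np.round(R@(p-[541,308]),1))
```

```text
rib [532.  377.1] tin [-2.9 69.7]
rib [547.6 244.2] tin [  1.1 -64.2]
back-left out [410.6 370.8] tin [-124.5   73.9]
back-right out [657.7 392.6] tin [123.7  74.1]
front-right out [673.5 250.1] tin [126.9 -69.2]
inner left [423.6 363.6] tin [-112.1   65.5]
floor fr [686.3 253.2] tin [140.  -67.2]
```

>>> carry_out(series=[[0, 0.03, -0.5, 0], [0, 0, -0.45, 0], [0, 0, -0.35, 0], [0, 0, -0.25, 0], [0, 0, -0.1, 0]])

```text
t: 53.55
eef_pos: [483.1, 261.8, -6.2]
tcp_rot: [-3.141, 0.0, 1.657]
ft_force: [-0.2, 0.0, -7.3]
opening: 0.664
grip_force: 30.0
```

>>> carry_out(series=[[0, 0, -0.06, 0], [0, 0, 0, 0], [0, 0, 0, 0], [0, 0, 0, 0], [0, 0, 0, 0]])

```text
t: 54.05
eef_pos: [483.4, 262.2, -8.0]
tcp_rot: [3.141, -0.0, 1.657]
ft_force: [0.8, -0.3, -8.2]
opening: 0.666
grip_force: 30.0
```

>>> carry_out(series=[[0, 0, -0.03, 0], [0, 0, 0, 0], [0, 0, 0, 0], [0, 0, 0, 0], [0, 0, 0, 0]], fingers=-0.6)

```text
t: 54.55
eef_pos: [483.2, 262.1, -10.0]
tcp_rot: [3.141, 0.0, 1.657]
ft_force: [1.1, 0.6, -6.9]
opening: 0.799
grip_force: 0.0
```

>>> carry_out(series=[[0, 0, 0.2, 0], [0, 0, 0.5, 0], [0, 0, 0.7, 0], [0, 0, 0.7, 0], [0, -0.5, 0.1, -1]])

```text
t: 55.05
eef_pos: [484.9, 239.0, 104.4]
tcp_rot: [3.135, -0.003, 1.554]
ft_force: [-0.3, -0.5, -7.3]
opening: 0.798
grip_force: 0.0
```

>>> carry_out(series=[[0.1, -0.7, 0, -1], [0.2, -0.8, 0, -1], [0.2, -0.8, 0, -1], [0.2, -0.8, 0, -1], [0.2, -0.8, 0, -1]], fingers=-1)

```text
t: 55.55
eef_pos: [528.4, 40.5, 100.9]
tcp_rot: [3.141, -0.0, 1.025]
ft_force: [0.8, 0.2, -6.1]
opening: 0.997
grip_force: 0.0
```

>>> carry_out(series=[[0.03, -0.8, 0, -1], [0, -0.05, 0, -1], [0, 0, 0, -1], [0, 0, 0, -1], [0, 0, 0, -1]])

```text
t: 56.05
eef_pos: [529.7, -0.6, 100.8]
tcp_rot: [3.141, -0.0, 0.5]
ft_force: [0.9, -0.5, -7.1]
opening: 0.999
grip_force: 0.0
```

>>> carry_out(series=[[0, 0, -0.4, -1], [0, 0, -0.4, -1], [0, 0, 0, -1], [0, 0, 0, -1], [0, 0, 0, -0.2]])

```text
t: 56.55
eef_pos: [529.7, -0.4, 60.5]
tcp_rot: [3.141, -0.0, 0.063]
ft_force: [0.7, -0.2, -5.9]
opening: 1.001
grip_force: 0.0
```

>>> carry_out(series=[[0, 0, 0, 0], [0, 0, 0, 0], [0, 0, 0, 0], [0, 0, 0, 0], [0, 0, 0, 0]])

```text
t: 57.05
eef_pos: [529.7, -0.4, 60.1]
tcp_rot: [3.141, -0.0, 0.066]
ft_force: [0.7, -0.6, -6.5]
opening: 1.005
grip_force: 0.0
```

Run:
```python
from h import *
cal=env.calibration("wrist"); im=shot("wrist"); s=env.state(); print(s["t"],s["eef_pos"],s["tcp_rot"],s["opening"])
for r in tags(cal,im): print(r)
print(cassettes()[1],find("top","blade",18),find("top","keep1",12))
```

```text
57.1 [ 5.29708944e+02 -4.04653810e-01  6.00301871e+01] [3.14150735e+00 2.19569638e-05 6.56988207e-02] 0.9979379386718229
('G', 1111, [291.0, 158.0], [593.8, 19.6])
('R', 173, [633.0, 329.0], [460.0, -350.9])
[('G', 57, [250.4, 179.1], [723.7, 156.7]), ('G', 53, [178.0, 284.6], [462.9, 331.0]), ('R', 57, [447.3, 232.1], [589.9, -329.3]), ('R', 43, [454.2, 282.5], [465.8, -342.6]), ('R', 66, [444.4, 358.9], [282.0, -313.8]), ('R', 51, [390.5, 370.0], [256.0, -183.2])] [(0.73, [329, 144], [811.0, -38.0]), (0.57, [230, 310], [402.0, 204.0])] [(0.88, [257, 193], [689.0, 140.0]), (0.84, [196, 277], [481.0, 288.0])]
```

>>> carry_out(series=[[0, 0, -0.6, 0], [0, 0, -0.5, 0], [0, 0, -0.35, 0], [0, 0, -0.15, 0], [0, 0, -0.06, 0]])

```text
t: 57.75
eef_pos: [529.5, -0.4, -23.5]
tcp_rot: [-3.142, 0.001, 0.065]
ft_force: [0.0, -1.0, -5.7]
opening: 0.997
grip_force: 0.0
```

>>> carry_out(series=[[0, 0, 0, 0], [0, 0, 0, 0], [0, 0, 0, 0], [0, 0, 0, 0], [0, 0, 0, 0]], fingers=1)

```text
t: 58.25
eef_pos: [529.9, -0.4, -22.5]
tcp_rot: [3.141, -0.001, 0.065]
ft_force: [-0.6, -0.5, -2.8]
opening: 0.665
grip_force: 29.9
```

>>> carry_out(series=[[0, 0, 0, 0], [0, 0, 0, 0], [0, 0, 0.2, 0], [0, 0, 0.5, 0], [0, 0, 0.7, 0]])

```text
t: 58.75
eef_pos: [528.7, -0.3, 47.0]
tcp_rot: [-3.141, 0.003, 0.065]
ft_force: [1.1, -1.2, -7.7]
opening: 0.667
grip_force: 29.9
```

>>> carry_out(series=[[0, 0, 0.7, 1], [0, 0, 0.4, 1], [0, 0, 0, 1], [0, 0, 0, 1], [0, 0, 0, 1]])

```text
t: 59.25
eef_pos: [529.5, -0.4, 102.6]
tcp_rot: [3.141, -0.0, 0.593]
ft_force: [-0.3, -0.5, -7.3]
opening: 0.663
grip_force: 29.9
```

>>> carry_out(series=[[0, 0, 0, 1], [0, 0, 0, 1], [0.2, 0.6, 0, 1], [0.2, 0.7, 0, 1], [0.2, 0.7, 0, 1]])

```text
t: 59.75
eef_pos: [559.8, 100.5, 102.5]
tcp_rot: [3.142, 0.0, 1.116]
ft_force: [0.7, -0.8, -7.2]
opening: 0.663
grip_force: 29.9
```

>>> carry_out(series=[[0.2, 0.7, 0, 1], [0.2, 0.7, 0, 1], [0.2, 0.7, 0, 1], [0.2, 0.7, 0, 1], [0.13, 0.62, 0, 1]])

```text
t: 60.25
eef_pos: [606.3, 272.3, 102.3]
tcp_rot: [-3.141, 0.0, 1.641]
ft_force: [0.6, -1.0, -7.0]
opening: 0.664
grip_force: 29.9
```

>>> carry_out(series=[[0, 0, 0, 0.2], [0, 0, 0, 0], [0, 0, 0, 0], [0, 0, 0, 0], [0, 0, 0, 0]])

```text
t: 60.75
eef_pos: [606.3, 269.7, 102.3]
tcp_rot: [3.141, 0.0, 1.655]
ft_force: [-0.8, -0.7, -7.8]
opening: 0.666
grip_force: 29.9
```

Run:
```python
from h import *
cal=env.calibration("wrist"); im=shot("wrist"); s=env.state(); p=s["eef_pos"]; print(s["t"],p,s["tcp_rot"],s["grip_force"],s["opening"])
y=s["tcp_rot"][2]
for r in tags(cal,im,p[2]+34.5):
    d=np.array(r[3])-p[:2]; print(r,"tool",np.round([d@[np.cos(y),np.sin(y)],d@[-np.sin(y),np.cos(y)]],1))
```

```text
60.8 [606.29562256 269.82157658 102.24690836] [3.14141823e+00 3.35514486e-05 1.65565744e+00] 29.943924844264984 0.664037892371872
('G', 618, [143.0, 157.0], [516.8, 337.2]) tool [74.7 83.5]
('G', 2441, [280.0, 171.0], [584.2, 333.8]) tool [65.6 16.6]
```

>>> carry_out(series=[[0, 0.03, -0.6, 0], [0, 0, -0.6, 0], [0, 0, -0.5, 0], [0, 0, -0.3, 0], [0, 0, -0.15, 0]])

```text
t: 61.3
eef_pos: [605.9, 271.7, -6.7]
tcp_rot: [-3.14, 0.0, 1.657]
ft_force: [0.0, -0.5, -6.5]
opening: 0.664
grip_force: 29.9
```

>>> carry_out(series=[[0, 0, -0.05, 0], [0, 0, -0.03, 0], [0, 0, 0, 0], [0, 0, 0, 0], [0, 0, 0, 0]])

```text
t: 61.8
eef_pos: [606.5, 272.2, -8.8]
tcp_rot: [3.141, -0.0, 1.657]
ft_force: [-0.2, 0.1, -7.3]
opening: 0.664
grip_force: 29.9
```

>>> carry_out(series=[[0, 0, 0, 0], [0, 0, 0, 0], [0, 0, 0, 0], [0, 0, 0, 0], [0, 0, 0, 0]], fingers=-0.6)

```text
t: 62.3
eef_pos: [606.2, 272.1, -9.5]
tcp_rot: [3.141, 0.0, 1.657]
ft_force: [0.4, 0.7, -7.4]
opening: 0.799
grip_force: 0.0
```

>>> carry_out(series=[[0, 0, 0.2, 0], [0, 0, 0.5, 0], [0, 0, 0.7, 0], [0, 0, 0.7, 0], [0, -0.5, 0.1, -1]])

```text
t: 62.8
eef_pos: [607.9, 249.4, 105.6]
tcp_rot: [3.135, -0.003, 1.554]
ft_force: [-0.0, -1.5, -5.7]
opening: 0.799
grip_force: 0.0
```

Run:
```python
from h import *
cal=env.calibration("wrist"); im=shot("wrist","w14"); s=env.state(); print(s["t"],s["eef_pos"],s["tcp_rot"])
print(tags(cal,im)); print(tags(cal,im,24))
print(cassettes()[1])
```

```text
62.85 [607.44967905 244.84829518 104.49562556] [ 3.13658341e+00 -8.41637338e-04  1.54282346e+00]
[('G', 854, [282.0, 128.0], [582.8, 336.2]), ('G', 598, [135.0, 151.0], [455.4, 326.6]), ('G', 200, [441.0, 324.0], [725.7, 158.3])]
[('G', 854, [282.0, 128.0], [583.8, 336.1]), ('G', 598, [135.0, 151.0], [461.6, 326.9]), ('G', 200, [441.0, 324.0], [720.8, 165.4])]
[('G', 57, [250.4, 179.1], [723.7, 156.9]), ('R', 58, [447.4, 232.1], [590.1, -329.4]), ('R', 43, [454.2, 282.5], [465.8, -342.6]), ('R', 66, [444.4, 358.9], [282.0, -313.8]), ('R', 51, [390.6, 370.2], [255.6, -183.5])]
```

>>> carry_out(series=[[0.2, -0.6, 0, -1], [0.2, -0.6, 0, -1], [0.2, -0.5, 0, -1], [0.2, -0.4, 0, -1], [0.2, -0.16, 0, -1]], fingers=-1)

```text
t: 63.4
eef_pos: [656.5, 132.5, 100.4]
tcp_rot: [-3.141, 0.001, 1.024]
ft_force: [-0.2, -0.8, -6.7]
opening: 0.997
grip_force: 0.0
```

>>> carry_out(series=[[0, 0, 0, -1], [0, 0, 0, -1], [0, 0, 0, -1], [0, 0, 0, -1], [0, 0, 0, -1]])

```text
t: 63.9
eef_pos: [656.0, 134.4, 100.3]
tcp_rot: [-3.141, 0.001, 0.502]
ft_force: [-0.1, -0.6, -6.9]
opening: 1.0
grip_force: 0.0
```

>>> carry_out(series=[[0, 0, -0.4, -1], [0, 0, -0.4, -1], [0, 0, 0, -1], [0, 0, 0, -1], [0, 0, 0, -0.06]])

```text
t: 64.4
eef_pos: [656.0, 134.4, 60.2]
tcp_rot: [3.142, 0.001, 0.08]
ft_force: [0.4, 0.2, -6.7]
opening: 1.0
grip_force: 0.0
```

>>> carry_out(series=[[0, 0, 0, 0], [0, 0, 0, 0], [0, 0, 0, 0], [0, 0, 0, 0], [0, 0, 0, 0]])

```text
t: 64.9
eef_pos: [656.2, 134.1, 60.6]
tcp_rot: [3.141, 0.0, 0.081]
ft_force: [-0.3, -0.6, -6.1]
opening: 1.001
grip_force: 0.0
```

Run:
```python
from h import *
cal=env.calibration("wrist"); im=shot("wrist"); s=env.state(); print(s["t"],s["eef_pos"],s["tcp_rot"],s["opening"])
for r in tags(cal,im): print(r)
```

```text
64.95 [656.22571114 134.04556877  60.58530347] [ 3.14149602e+00 -6.32883085e-05  8.03470160e-02] 1.0018377972720809
('G', 1090, [292.0, 155.0], [721.5, 154.6])
```

>>> carry_out(series=[[0, 0, -0.6, 0], [0, 0, -0.5, 0], [0, 0, -0.35, 0], [0, 0, -0.15, 0], [0, 0, -0.07, 0]])

```text
t: 65.45
eef_pos: [656.1, 134.1, -23.5]
tcp_rot: [3.141, 0.001, 0.08]
ft_force: [-0.4, -0.4, -6.6]
opening: 1.001
grip_force: 0.0
```

>>> carry_out(series=[[0, 0, 0, 0], [0, 0, 0, 0], [0, 0, 0, 0], [0, 0, 0, 0], [0, 0, 0, 0]], fingers=1)

```text
t: 65.95
eef_pos: [656.4, 134.1, -22.5]
tcp_rot: [3.142, -0.001, 0.08]
ft_force: [0.1, -1.3, -4.4]
opening: 0.662
grip_force: 30.0
```

>>> carry_out(series=[[0, 0, 0, 0], [0, 0, 0, 0], [0, 0, 0.2, 0], [0, 0, 0.5, 0], [0, 0, 0.7, 0]])

```text
t: 66.45
eef_pos: [655.1, 133.9, 46.6]
tcp_rot: [3.141, 0.003, 0.08]
ft_force: [0.1, 0.2, -7.6]
opening: 0.66
grip_force: 30.0
```

>>> carry_out(series=[[0, 0, 0.7, 1], [0, 0, 0.4, 1], [0, 0, 0, 1], [0, 0, 0, 1], [0, 0, 0, 1]])

```text
t: 66.95
eef_pos: [656.1, 134.1, 102.7]
tcp_rot: [3.141, -0.0, 0.608]
ft_force: [-0.1, 0.1, -7.2]
opening: 0.662
grip_force: 30.0
```

>>> carry_out(series=[[0, 0, 0, 1], [0, 0, 0, 1], [0, 0, 0, 1], [0, 0, 0, 1], [0, 0, 0, 1]])

```text
t: 67.45
eef_pos: [656.0, 134.1, 102.4]
tcp_rot: [-3.142, 0.0, 1.132]
ft_force: [0.4, -0.5, -7.1]
opening: 0.664
grip_force: 30.0
```

>>> carry_out(series=[[-0.2, 0.55, 0, 1], [-0.2, 0.55, 0, 1], [-0.2, 0.55, 0, 1], [-0.2, 0.55, 0, 1], [-0.2, 0.54, 0, 1]])

```text
t: 67.95
eef_pos: [605.6, 272.1, 102.4]
tcp_rot: [3.142, 0.0, 1.655]
ft_force: [-0.0, -1.1, -7.6]
opening: 0.664
grip_force: 30.0
```

>>> carry_out(series=[[0, 0, 0, 0.05], [0, 0, 0, 0], [0, 0, 0, 0], [0, 0, 0, 0], [0, 0, 0, 0]])

```text
t: 68.45
eef_pos: [606.6, 270.3, 102.1]
tcp_rot: [3.141, 0.0, 1.654]
ft_force: [-0.0, -0.1, -7.5]
opening: 0.663
grip_force: 30.0
```

Run:
```python
from h import *
cal=env.calibration("wrist"); im=shot("wrist"); s=env.state(); p=s["eef_pos"]; print(s["t"],p,s["tcp_rot"],s["grip_force"],s["opening"])
y=s["tcp_rot"][2]
for r in tags(cal,im,p[2]+34.5):
    d=np.array(r[3])-p[:2]; print(r,"tool",np.round([d@[np.cos(y),np.sin(y)],d@[-np.sin(y),np.cos(y)]],1))
```

```text
68.5 [606.47538128 270.37677803 102.04767645] [3.14157556e+00 6.10650820e-05 1.65470093e+00] 29.987667202949524 0.6569064664811558
('G', 2427, [282.0, 168.0], [585.3, 335.7]) tool [66.9 15.6]
('G', 620, [143.0, 158.0], [516.8, 337.5]) tool [74.4 83.7]
```

>>> carry_out(series=[[0, 0.02, -0.6, 0], [0, 0, -0.6, 0], [0, 0, -0.4, 0], [0, 0, -0.2, 0], [0, 0, -0.1, 0]])

```text
t: 69.0
eef_pos: [606.1, 271.8, 6.3]
tcp_rot: [-3.141, 0.0, 1.656]
ft_force: [-0.0, -0.3, -6.5]
opening: 0.665
grip_force: 30.0
```

>>> carry_out(series=[[0, 0, -0.06, 0], [0, 0, -0.02, 0], [0, 0, 0, 0], [0, 0, 0, 0], [0, 0, 0, 0]])

```text
t: 69.5
eef_pos: [606.4, 272.2, 3.6]
tcp_rot: [3.141, -0.0, 1.656]
ft_force: [0.7, -0.9, -7.4]
opening: 0.664
grip_force: 30.0
```

>>> carry_out(series=[[0, 0, 0, 0], [0, 0, 0, 0], [0, 0, 0, 0], [0, 0, 0, 0], [0, 0, 0, 0]], fingers=-0.6)

```text
t: 70.0
eef_pos: [606.2, 272.1, 3.0]
tcp_rot: [3.141, 0.0, 1.656]
ft_force: [0.5, -1.0, -6.7]
opening: 0.801
grip_force: 0.0
```

>>> carry_out(series=[[0, 0, 0.2, 0], [0, 0, 0.5, 0], [0, 0, 0.7, 0], [0, 0, 0.7, 0], [0, -0.5, 0.4, 0]])

```text
t: 70.5
eef_pos: [606.9, 249.0, 131.7]
tcp_rot: [3.137, -0.001, 1.658]
ft_force: [0.6, -0.3, -6.8]
opening: 0.801
grip_force: 0.0
```

>>> carry_out(series=[[0, -0.8, 0, 0], [0, -0.8, 0, 0], [0, -0.8, 0, 0], [0, -0.8, 0, 0], [0, 0, 0, 0]], fingers=1)

```text
t: 71.0
eef_pos: [606.4, 83.1, 129.0]
tcp_rot: [3.141, 0.001, 1.652]
ft_force: [0.1, 0.6, -7.1]
opening: 0.435
grip_force: 0.0
```

Run:
```python
from h import *
cal=env.calibration("wrist"); im=shot("wrist","w16"); s=env.state(); print(s["t"],s["eef_pos"],s["tcp_rot"],s["opening"],np.round(s["joints"],2))
print(tags(cal,im,36))
t,o=cassettes(); print(o); print([np.round(w("top",*r[2],{"G":30,"R":24}[r[0]])[:2],1).tolist() for r in o])
print(find("top","blade",18))
b=cv2.inRange(cv2.cvtColor(t,cv2.COLOR_RGB2HSV),(100,120,0),(130,255,255))
for v in (210,250,290): x=np.where(b[v,120:235])[0]+120; print(v,x.tolist())
cv2.imwrite("pics/t16.png",t[:,:,::-1])
```

```text
71.05 [606.40343753  85.01037418 128.90594872] [3.14075422e+00 9.95705222e-05 1.65283266e+00] 0.3940227204148712 [ 0.03  0.53  1.65 -0.    0.96 -0.05]
[]
[('G', 62, [173.2, 233.8], [587.5, 345.3]), ('G', 55, [177.8, 284.8], [462.3, 331.5]), ('R', 57, [447.2, 232.1], [589.9, -328.9]), ('R', 42, [454.1, 282.5], [465.9, -342.4]), ('R', 65, [444.3, 358.9], [282.0, -313.6]), ('R', 49, [390.6, 370.1], [256.0, -183.3])]
[[585.2, 341.1], [461.7, 327.6], [588.4, -326.0], [465.3, -339.4], [283.0, -310.7], [257.2, -181.7]]
[(0.59, [168, 253], [540.0, 356.0]), (0.52, [326, 297], [432.0, -29.0])]
210 [151, 152, 153, 154, 210]
250 [154, 155, 156, 157]
290 [157, 158, 159, 160, 216, 217]
```

All cassettes sit in their nests and the blade is on the mat (326,297). Next I go over the lid and behind it to close it.

>>> carry_out(series=[[0, 0, 0.8, 0], [0, 0, 0.74, 0], [-0.18, 0.8, 0, 0], [-0.18, 0.8, 0, 0], [-0.19, 0.85, 0, 0]])

```text
t: 71.65
eef_pos: [578.0, 212.0, 205.7]
tcp_rot: [3.141, -0.0, 1.657]
ft_force: [1.1, -0.7, -6.6]
opening: 0.004
grip_force: 0.0
```

```bash
python3 -c "
from h import *
s=env.state(); print(s['t'],s['eef_pos'],s['tcp_rot'],s['opening'])"
```

```text
71.65 [578.00651146 212.01798167 205.65182756] [ 3.14070698e+00 -2.52369697e-04  1.65670450e+00] 0.004170753345386605
```

>>> carry_out(series=[[-0.19, 0.85, 0, 0], [-0.19, 0.85, 0, 0], [-0.19, 0.85, 0, 0], [-0.19, 0.85, 0, 0], [-0.19, 0.87, 0, 0]])

```text
t: 72.15
eef_pos: [529.5, 426.2, 205.3]
tcp_rot: [3.141, -0.0, 1.658]
ft_force: [0.2, -0.5, -5.9]
opening: 0.003
grip_force: 0.0
```

>>> carry_out(series=[[0, 0, 0, 0], [0, 0, 0, 0], [0, 0, 0, 0], [0, 0, 0, 0], [0, 0, 0, 0]])

```text
t: 72.65
eef_pos: [531.6, 422.2, 205.3]
tcp_rot: [3.141, -0.0, 1.655]
ft_force: [-0.0, -0.6, -7.2]
opening: 0.003
grip_force: 0.0
```

>>> carry_out(series=[[0, 0, -0.5, 0], [0, 0, -0.4, 0], [0, 0, -0.2, 0], [0, 0, 0, 0], [0, 0, 0, 0]])

```text
t: 73.15
eef_pos: [531.7, 423.1, 150.8]
tcp_rot: [3.141, -0.0, 1.656]
ft_force: [0.1, -0.8, -7.1]
opening: 0.005
grip_force: 0.0
```

>>> carry_out(series=[[0.01, -0.2, 0, 0], [0.01, -0.2, 0, 0], [0.01, -0.2, 0, 0], [0.01, -0.14, 0, 0], [0, 0, 0, 0]])

```text
t: 73.65
eef_pos: [533.5, 385.0, 150.4]
tcp_rot: [3.141, -0.0, 1.655]
ft_force: [0.2, 0.1, -7.2]
opening: 0.002
grip_force: 0.0
```

>>> carry_out(series=[[0.01, -0.12, -0.02, 0], [0.01, -0.12, -0.02, 0], [0.01, -0.12, -0.02, 0], [0.01, -0.12, -0.02, 0], [0, 0, 0, 0]])

```text
t: 74.15
eef_pos: [535.2, 361.2, 145.7]
tcp_rot: [-3.141, 0.0, 1.655]
ft_force: [1.1, 0.5, -5.5]
opening: 0.004
grip_force: 0.0
```

```bash
cat > lid.py <<'E'
from h import *
t=shot("top","tl"); b=cv2.inRange(cv2.cvtColor(t,cv2.COLOR_RGB2HSV),(100,120,0),(130,255,255))
for v in range(200,305,15): x=np.where(b[v,120:235])[0]+120; print(v,x.tolist())
s=env.state(); print(s["t"],s["eef_pos"],s["ft_force"])
E
python3 lid.py
```

```text
200 [181, 182, 183, 184, 185, 186, 187, 188, 189, 190, 191, 192, 193, 194, 195, 196, 197, 198, 199, 200, 201, 202, 203, 204, 205, 206, 207, 208, 209, 210]
215 [153, 154, 155, 208, 209, 210]
230 [153, 154, 155, 156, 210, 211]
245 [156, 157]
260 []
275 [215]
290 [216]
74.2 [535.16179928 361.53450254 145.83284819] [ 0.50725777  0.38681388 -6.4691041 ]
```

```bash
cat > lid.py <<'E'
from h import *
sc=shot("scene","sl"); b=cv2.inRange(cv2.cvtColor(sc,cv2.COLOR_RGB2HSV),(100,120,0),(130,255,255))
n,l,st,_=cv2.connectedComponentsWithStats(b); 
for v in range(170,312,10): x=np.where(b[v,380:540])[0]+380; print(v,(x.min(),x.max(),len(x)) if len(x) else None)
s=env.state(); print(s["t"],s["eef_pos"],s["ft_force"])
E
python3 lid.py
```

```text
170 None
180 None
190 (np.int64(455), np.int64(488), 3)
200 (np.int64(459), np.int64(460), 2)
210 (np.int64(464), np.int64(470), 2)
220 (np.int64(468), np.int64(469), 2)
230 (np.int64(473), np.int64(474), 2)
240 (np.int64(404), np.int64(478), 62)
250 (np.int64(405), np.int64(480), 27)
260 (np.int64(408), np.int64(482), 13)
270 (np.int64(410), np.int64(484), 15)
280 (np.int64(412), np.int64(486), 17)
290 (np.int64(414), np.int64(487), 18)
300 (np.int64(416), np.int64(486), 71)
310 (np.int64(415), np.int64(484), 70)
74.25 [535.12342381 361.78970406 145.87713465] [-0.24936242 -0.9647637  -7.23459332]
```

The lid's far edge in the scene has moved from column 494 to 475, so it is following. I'll continue along the arc.

>>> carry_out(series=[[0.01, -0.15, -0.05, 0], [0.01, -0.15, -0.05, 0], [0.01, -0.15, -0.06, 0], [0.01, -0.14, -0.08, 0], [0.01, -0.14, -0.08, 0]])

```text
t: 74.75
eef_pos: [537.8, 324.8, 129.7]
tcp_rot: [3.141, 0.0, 1.656]
ft_force: [1.1, -0.0, -6.0]
opening: 0.01
grip_force: 0.6
```

>>> carry_out(series=[[0.01, -0.13, -0.08, 0], [0.01, -0.12, -0.11, 0], [0.01, -0.12, -0.11, 0], [0.01, -0.12, -0.11, 0], [0.01, -0.1, -0.13, 0]])

```text
t: 75.25
eef_pos: [540.2, 295.5, 102.5]
tcp_rot: [-3.142, 0.0, 1.656]
ft_force: [1.0, -0.7, -5.7]
opening: 0.003
grip_force: 0.6
```

>>> carry_out(series=[[0.01, -0.1, -0.13, 0], [0.01, -0.09, -0.13, 0], [0.01, -0.07, -0.14, 0], [0, -0.07, -0.14, 0], [0, -0.07, -0.14, 0]])

```text
t: 75.75
eef_pos: [541.9, 275.9, 68.4]
tcp_rot: [3.141, -0.0, 1.656]
ft_force: [0.4, 1.1, -5.8]
opening: 0.003
grip_force: 0.5
```

```bash
python3 lid.py
```

```text
170 None
180 None
190 (np.int64(424), np.int64(428), 2)
200 None
210 None
220 (np.int64(409), np.int64(419), 11)
230 (np.int64(412), np.int64(417), 6)
240 (np.int64(404), np.int64(464), 41)
250 (np.int64(406), np.int64(468), 43)
260 (np.int64(408), np.int64(473), 43)
270 (np.int64(410), np.int64(477), 46)
280 (np.int64(412), np.int64(481), 29)
290 (np.int64(414), np.int64(485), 23)
300 (np.int64(416), np.int64(486), 71)
310 (np.int64(415), np.int64(484), 70)
75.8 [541.32884784 275.30684125  67.34561314] [ 1.82000546 -0.35661115 -7.72512435]
```

>>> carry_out(series=[[0, -0.04, -0.14, 0], [0, -0.04, -0.14, 0], [0, -0.03, -0.14, 0], [0, -0.01, -0.1, 0], [0, 0, 0, 0]])

```text
t: 76.3
eef_pos: [541.3, 269.9, 42.2]
tcp_rot: [-3.14, 0.0, 1.656]
ft_force: [0.3, -0.6, -7.6]
opening: 0.005
grip_force: 0.0
```

>>> carry_out(series=[[0, 0, -0.06, 0], [0, 0, -0.04, 0], [0, 0, 0, 0], [0, 0, 0, 0], [0, 0, 0, 0]])

```text
t: 76.8
eef_pos: [541.7, 270.1, 38.1]
tcp_rot: [3.141, -0.0, 1.656]
ft_force: [-0.5, -0.2, -7.1]
opening: 0.001
grip_force: 0.0
```

>>> carry_out(series=[[0, 0, -0.04, 0], [0, 0, 0, 0], [0, 0, 0, 0], [0, 0, 0, 0], [0, 0, 0, 0]])

```text
t: 77.3
eef_pos: [541.6, 270.1, 36.0]
tcp_rot: [-3.142, 0.0, 1.656]
ft_force: [-0.4, 0.3, -6.9]
opening: 0.005
grip_force: 0.0
```

```bash
python3 lid.py
```

```text
170 None
180 None
190 None
200 None
210 None
220 None
230 (np.int64(405), np.int64(406), 2)
240 (np.int64(404), np.int64(464), 17)
250 (np.int64(405), np.int64(468), 43)
260 (np.int64(408), np.int64(472), 50)
270 (np.int64(410), np.int64(476), 52)
280 (np.int64(412), np.int64(481), 54)
290 (np.int64(414), np.int64(485), 72)
300 (np.int64(416), np.int64(486), 71)
310 (np.int64(415), np.int64(484), 70)
77.35 [541.67352885 270.10746504  36.01911886] [ 0.33568112 -1.19082175 -6.87016724]
```

>>> carry_out(series=[[0, 0, -0.04, 0], [0, 0, 0, 0], [0, 0, 0, 0], [0, 0, 0, 0], [0, 0, 0, 0]])

```text
t: 77.85
eef_pos: [541.6, 270.1, 34.0]
tcp_rot: [-3.142, 0.0, 1.656]
ft_force: [-0.3, 0.9, -6.5]
opening: 0.007
grip_force: 0.0
```

>>> carry_out(series=[[0, 0, -0.03, 0], [0, 0, 0, 0], [0, 0, 0, 0], [0, 0, 0, 0], [0, 0, 0, 0]])

```text
t: 78.35
eef_pos: [541.6, 270.1, 32.5]
tcp_rot: [-3.142, 0.0, 1.656]
ft_force: [-0.2, -0.6, -6.5]
opening: 0.004
grip_force: 0.0
```

>>> carry_out(series=[[0, 0, -0.03, 0], [0, 0, 0, 0], [0, 0, 0, 0], [0, 0, 0, 0], [0, 0, 0, 0]])

```text
t: 78.85
eef_pos: [541.7, 270.1, 31.0]
tcp_rot: [-3.142, -0.0, 1.656]
ft_force: [-0.4, -0.8, -6.8]
opening: 0.004
grip_force: 0.0
```

>>> carry_out(series=[[0, 0, -0.03, 0], [0, 0, 0, 0], [0, 0, 0, 0], [0, 0, 0, 0], [0, 0, 0, 0]])

```text
t: 79.35
eef_pos: [541.7, 270.1, 29.5]
tcp_rot: [3.142, -0.0, 1.656]
ft_force: [-0.2, -0.3, -6.4]
opening: 0.006
grip_force: 0.0
```

>>> carry_out(series=[[0, 0, -0.03, 0], [0, 0, 0, 0], [0, 0, 0, 0], [0, 0, 0, 0], [0, 0, 0, 0]])

```text
t: 79.85
eef_pos: [541.7, 270.1, 28.0]
tcp_rot: [3.142, 0.0, 1.656]
ft_force: [0.4, 0.0, -6.0]
opening: 0.005
grip_force: 0.0
```

>>> carry_out(series=[[0, 0, -0.03, 0], [0, 0, 0, 0], [0, 0, 0, 0], [0, 0, 0, 0], [0, 0, 0, 0]])

```text
t: 80.35
eef_pos: [541.8, 270.1, 27.6]
tcp_rot: [3.141, -0.0, 1.656]
ft_force: [-3.9, -2.1, 5.9]
opening: 0.007
grip_force: 6.4
```

Run:
```python
from h import *
f=[];tq=[]
a=shot("scene","sl2"); b=shot("top","tl2"); s=env.state(); print(s["t"],s["eef_pos"],s["ft_force"],s["moment"],np.round(s["tau"],1))
# compare lid outline with the first (shut) scene picture
o=cv2.imread("pics/scene0.png")[:,:,::-1]
for v in range(233,262,4):
    f=lambda im:(lambda x:(x.min(),x.max()) if len(x) else None)(np.where(cv2.inRange(cv2.cvtColor(np.ascontiguousarray(im),cv2.COLOR_RGB2HSV),(100,120,0),(130,255,255))[v,380:540])[0]+380)
    print(v,f(o),f(a))
```

```text
80.45 [541.85173363 270.15796784  27.64527224] [-3.46829128 -2.11022577  5.63155193] [-0.0791829   0.65847962 -0.06236298] [ -0.1 -56.8 -17.7   0.1  -1.    0. ]
233 None None
237 (np.int64(405), np.int64(463)) (np.int64(405), np.int64(463))
241 (np.int64(404), np.int64(464)) (np.int64(404), np.int64(464))
245 (np.int64(404), np.int64(466)) (np.int64(404), np.int64(466))
249 (np.int64(406), np.int64(468)) (np.int64(406), np.int64(468))
253 (np.int64(406), np.int64(469)) (np.int64(406), np.int64(469))
257 (np.int64(407), np.int64(471)) (np.int64(407), np.int64(471))
261 (np.int64(408), np.int64(473)) (np.int64(408), np.int64(473))
```

Solid contact (about 12 N), and the lid outline matches the shut picture. I'll back off and verify.

>>> carry_out(series=[[0, 0, 0.1, 0], [0, 0, 0.5, 0], [0, 0, 0.9, 0], [0, 0, 0.9, 0], [0, 0, 0.5, 0]])

```text
t: 80.95
eef_pos: [542.5, 270.4, 175.2]
tcp_rot: [3.138, -0.001, 1.656]
ft_force: [0.8, -0.3, -6.3]
opening: 0.001
grip_force: 0.0
```

>>> carry_out(series=[[0, 0.8, 0, 0], [0, 0.8, 0, 0], [0, 0.8, 0, 0], [0, 0.8, 0, 0], [0, 0, 0, 0]])

```text
t: 81.45
eef_pos: [540.8, 434.1, 170.8]
tcp_rot: [-3.142, -0.001, 1.659]
ft_force: [-0.5, -1.8, -6.2]
opening: 0.002
grip_force: 0.0
```

Run:
```python
from h import *
t,o=cassettes(); print([(r[0],r[2]) for r in o]); a=shot("scene"); s=env.state(); print(s["t"],s["eef_pos"],np.abs(s["qvel"]).max())
print("blade",find("top","blade",18),find("scene","blade",18)); print("mat",find("top","mat",3))
for n,z in(("filmcan1",51),("spool1",56),("case",17)): print(n,find("top",n,z))
t0=cv2.imread("pics/top0.png")[:,:,::-1]; a0=cv2.imread("pics/scene0.png")[:,:,::-1]
print("mat diff",np.abs(t[283:325,262:362].astype(int)-t0[283:325,262:362]).mean(), "lid diff scene",np.abs(a[233:312,404:484].astype(int)-a0[233:312,404:484]).mean())
d=t[275:330,255:370]; V=d.max(2); h=cv2.cvtColor(d,cv2.COLOR_RGB2HSV)
m=(h[...,2]<95)&(h[...,0]<20); m[:18]=0;m[34:]=0; ys,xs=np.where(m); print("handle px",xs.min()+255,xs.max()+255,ys.mean()+275)
m=(h[...,1]<60); m[:18]=0;m[34:]=0; m[:,:10]=0;m[:,95:]=0; ys,xs=np.where(m); print("steel px",xs.min()+255,xs.max()+255,ys.mean()+275)
b=cv2.inRange(cv2.cvtColor(a,cv2.COLOR_RGB2HSV),(100,120,0),(130,255,255)); b0=cv2.inRange(cv2.cvtColor(np.ascontiguousarray(a0),cv2.COLOR_RGB2HSV),(100,120,0),(130,255,255))
print("lid mask xor",(b[225:315,395:490]!=b0[225:315,395:490]).sum(),(b0[225:315,395:490]>0).sum())
```

```text
[('R', [447.2, 232.1]), ('R', [454.2, 282.5]), ('R', [444.5, 358.9]), ('R', [390.5, 370.1])]
81.55 [541.21145994 430.44658544 170.92630977] 0.02974821068687803
blade [(0.55, [309, 297], [432.0, 13.0])] [(0.96, [307, 246], [438.0, -14.0]), (0.66, [179, 321], [759.0, -239.0])]
mat [(0.75, [312, 307], [408.0, 6.0])]
filmcan1 [(0.63, [230, 306], [411.0, 199.0])]
spool1 [(0.86, [216, 160], [762.0, 235.0]), (0.85, [411, 160], [760.0, -235.0])]
case [(0.83, [326, 144], [810.0, -32.0]), (0.39, [460, 297], [431.0, -355.0])]
mat diff 16.39952380952381 lid diff scene 15.42626582278481
handle px 272 342 296.93348115299335
steel px 272 300 298.35023041474653
lid mask xor 12 4295
```

```bash
python3 -c "
from cell import env
print(env.job_done())"
```

```text
the job is handed in; nothing more can be done
None
```

I've handed the job in, but no verdict came back. My last camera check showed the tin shut, the blade on the mat and the red-tagged cassettes in the tray. The three green-tagged ones were in the tin's nests when I last saw them before closing the lid.

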